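# Load the core scanner rail and stack the empty cups

### The arm

A 6-joint arm with a two-finger parallel gripper is mounted at the origin on the work surface. World frame = base frame: x ahead of the robot, y to its left, z up, the work surface at z = 0. Lengths are in mm, angles in rad, forces in N, time in s.
With the tool pointing down it reaches from about 400 to 925 mm from the base axis. Payload 12.5 kg.
Tool frame: the origin (TCP) lies midway between the tips of the shut fingers; the grasp point (between the pads) lies 19 mm behind it; z points along the fingers, y is the line along which they close (so a half turn about z gives the same grasp; the last joint's range is limited). The gripper opens to 95 mm and grips with 3 to 60 N. Pads are 20 mm wide; open, the fingers measure 119 mm over their backs; the gripper's body (75 mm by 180 mm) begins 59 mm behind the grasp point.
Start: joints at [-1.428, 0.491, 1.559, -0, 1.092, -0.106], TCP at [153.923, -605.768, 214.661] pointing down, gripper open.
Joint ranges: [-3.1, 3.1], [-0.84, 2.19], [0.05, 2.79], [-1.13, 4.28], [0.06, 2.93], [-2.69, 2.69]. Speed limits (rad/s): [2.22, 2.22, 2.79, 3.14, 3.14, 3.14].

### API

Orientations are given as [roll, pitch, yaw] about the fixed x, y, z axes, in that order (R = Rz(yaw) Ry(pitch) Rx(roll)).
In Python, from cell import env gives the robot as it stands.
- The arm moves only by the tool arm_command, never from a script. Its argument "targets" is a list of rows, each a list of 5 numbers: the shift along the tool's x, y, z in mm, then the turn about the tool's z in degrees, then the opening, from 0 (shut) to 1 (fully open). In form: [[tx, ty, tz, roll, fingers], ...]. A call has 1 to 5 rows; each row is the pose to reach, as a shift and turn from the pose commanded when the call began, along the tool's axes at that moment; what a row does not reach only later rows make up. A row lasts 1/10 s, in which the tool goes at most 50 mm and 8.59 degrees, less where a joint would pass 70% of its speed; a pose out of reach is approached as far as the arm can. A call with a gripper value outside its range is refused whole. The fingers move at their own pace and stop on an object; the grip force is fixed at half the most. Time passes only in rows, so rows that repeat a pose let the fingers close. It gives the time, the measured TCP pose, the force, the opening and the grip force at its end, in the units of the state.
- env.state(): the state, without advancing time (a new reading comes with each control period).
- env.read_camera(name): name is "scene" or "top" or "wrist"; returns a dict with "frame" (420x560x3 uint8, red, green, blue), "vertical_fov" (degrees; the focal length in pixels is half the picture's height over the tangent of half this angle, whatever the lens; pixels are square), "cx", "cy" (the principal point, pixels), "world_from_camera" (4x4, takes a point from camera to world coordinates); the wrist camera has in their place "hand_eye" (4x4, takes a point from camera to tool coordinates, whose origin is the TCP and whose axes are the flange's). Camera axes: x right, y down, z forward; pixel columns grow to the right and rows downward; lengths in mm; the calibration is good to about 2 mm. A picture is of the moment at which its call begins: read the wrist's pose just before it. There is no depth.
- env.job_done(): hands the job in; it is judged then, once.
The state is a dict: "t": time; "joints": joint angles; "qvel": joint speeds; "tau": joint torques, N m; "eef_pos": TCP position; "tcp_rot": TCP orientation; "ft_force": force on the tool from outside, world axes, zero at the start; "moment": the same for the moment, N m; "opening": opening from 0.0 (shut) to 1.0 (fully open); "grip_force": force on a finger pad.
Only numpy, scipy, OpenCV 4.12 (cv2) and the standard library are available. Lean on these libraries where they do the work, as an engineer would, in place of code of your own. Each camera call takes 0.05 s, during which the arm holds its last target. There are 200 camera calls.

### The job

Load the core scanner: lay all the stone cores end to end in the V-groove, the red-ringed one in front, and push the row gently along under the clear hood until the red-ringed core is fully home against the red stop and no gaps are left. Also tidy up the sample cups they came in: nest them all into one upright stack standing wholly on the round cork mat. Leave the jar, the brush and the dish alone.

Things in the scene. Friction and masses are not known exactly. Their poses are not given: they have to be found in the camera images.
- groove_end (a point): Point in the stop's face, 39 mm above the bench, where the axis of a seated core meets it. Frame: y along the groove away from the stop, z up, x across. A seated core has x = z = 0 here; its centre is at y = 25 mm when it touches the stop, each further core 50 mm on. Groove friction about 0.6.
- rail: Fixed aluminium V-groove rail, 44 x 270 mm; origin: centre of its underside, y along the groove (stop face y = -130 mm, open end +140). 90 degree groove 24 mm wide, 12 deep; lands beside it 30 mm above the bench; a core in it stands 24 mm proud. Clear hood over the first 64 mm from the stop: 88 mm wide, roof 66 to 70 mm up; cores pass under, grippers do not. Behind the stop a white scanner head 110 mm tall.
- stop_plate: Fixed rigid red stop plate across the stop end of the groove, 44 x 8 x 32 mm; origin at its centre, its face is 4 mm from that along y of the rail.
- mat: Fixed round cork mat on the bench, 150 mm in diameter, 4 mm thick; origin at the centre of its underside.
- core_red_center (a point): The core with a red painted ring round its middle (top of the drilled run), always there. Stone cylinder 30 mm in diameter and 50 mm long with flat ends, about 95 g (70 to 125), lying on its side on the bench at the start. This point is its centre; its x axis runs along the cylinder.
- core_a_center (a point): A plain grey-brown core; may be absent (2 or 3 plain ones are there). Stone cylinder 30 mm in diameter and 50 mm long with flat ends, about 95 g (70 to 125), lying on its side on the bench at the start. This point is its centre; its x axis runs along the cylinder.
- core_b_center (a point): A plain grey-brown core; may be absent (2 or 3 plain ones are there). Stone cylinder 30 mm in diameter and 50 mm long with flat ends, about 95 g (70 to 125), lying on its side on the bench at the start. This point is its centre; its x axis runs along the cylinder.
- core_c_center (a point): A plain grey-brown core; may be absent (2 or 3 plain ones are there). Stone cylinder 30 mm in diameter and 50 mm long with flat ends, about 95 g (70 to 125), lying on its side on the bench at the start. This point is its centre; its x axis runs along the cylinder.
- cup_a_mid (a point): Blue stacking cup, 80 g, 60 mm tall, mouth up: weighted foot 44 mm wide up to 26 mm, then an upright round collar 62 mm wide (55 inside) to the rim. Nested, one's foot is inside the other's collar (5 mm play) and its shelf rests on the rim below, 34 mm higher per cup. This point: on the axis, 30 mm above the underside; z to the mouth. May be absent (2 or 3 there).
- cup_b_mid (a point): Blue stacking cup, 80 g, 60 mm tall, mouth up: weighted foot 44 mm wide up to 26 mm, then an upright round collar 62 mm wide (55 inside) to the rim. Nested, one's foot is inside the other's collar (5 mm play) and its shelf rests on the rim below, 34 mm higher per cup. This point: on the axis, 30 mm above the underside; z to the mouth. May be absent (2 or 3 there).
- cup_c_mid (a point): Blue stacking cup, 80 g, 60 mm tall, mouth up: weighted foot 44 mm wide up to 26 mm, then an upright round collar 62 mm wide (55 inside) to the rim. Nested, one's foot is inside the other's collar (5 mm play) and its shelf rests on the rim below, 34 mm higher per cup. This point: on the axis, 30 mm above the underside; z to the mouth. May be absent (2 or 3 there).
- jar: Amber jar with a black lid, 52 mm in diameter, 85 mm tall, a bystander; origin at the centre of its underside.
- brush: Wooden brush 170 mm long lying on the bench beyond the rail, a bystander; origin about its middle, underneath.
- dish: Small white porcelain dish, 70 mm in diameter, 30 mm tall, a bystander; origin at the centre of its underside.
Not all that is in view belongs to the job. Leave any yellow look-alike of the part that bears core_b_center alone.

How it is judged (in metres and radians):
At the end, for the whole second after the job is handed in: Cores at rest, seated in the groove (3 mm, 0.08 rad), red-ringed one at the stop (gap to 2.5 mm), the rest right behind (gaps 3 to 4 mm in all). Cups upright (0.1 rad), at rest, in one nested stack (axes within 10 mm), its axis within 50 mm of the mat's centre (x of core_red_center in the frame of groove_end between -0.003 and 0.003 m and z of core_red_center in the frame of groove_end between -0.003 and 0.003 m and angle between the x axis of each of core_red_center, core_a_center, core_b_center, core_c_center and the y axis of groove_end, either way round below 0.08 rad and linear speed of each of core_red, core_a, core_b, core_c, cup_a, cup_b, cup_c below 0.02 m/s and x of core_a_center in the frame of groove_end between -0.003 and 0.003 m and z of core_a_center in the frame of groove_end between -0.003 and 0.003 m and x of core_b_center in the frame of groove_end between -0.003 and 0.003 m and z of core_b_center in the frame of groove_end between -0.003 and 0.003 m and x of core_c_center in the frame of groove_end between -0.003 and 0.003 m and z of core_c_center in the frame of groove_end between -0.003 and 0.003 m and y of core_red_center in the frame of groove_end between 0.0235 and 0.0275 m and (y of core_a_center in the frame of groove_end between 0.0725 and 0.078 m or y of core_b_center in the frame of groove_end between 0.0725 and 0.078 m or y of core_c_center in the frame of groove_end between 0.0725 and 0.078 m) and (y of core_a_center in the frame of groove_end between 0.122 and 0.1285 m or y of core_b_center in the frame of groove_end between 0.122 and 0.1285 m or y of core_c_center in the frame of groove_end between 0.122 and 0.1285 m) and y of each of core_a_center, core_b_center, core_c_center in the frame of groove_end below 0.179 m and angle between each of cup_a_mid, cup_b_mid, cup_c_mid's own z axis and vertical below 0.1 rad and horizontal distance between each of cup_a_mid, cup_b_mid, cup_c_mid and mat below 0.05 m and height (world z) of cup_a_mid between 0.028 and 0.108 m and height (world z) of cup_b_mid between 0.028 and 0.108 m and height (world z) of cup_c_mid between 0.028 and 0.108 m and (distance between cup_a_mid and cup_b_mid below 0.039 m or distance between cup_a_mid and cup_c_mid below 0.039 m) and (distance between cup_b_mid and cup_a_mid below 0.039 m or distance between cup_b_mid and cup_c_mid below 0.039 m) and (distance between cup_c_mid and cup_a_mid below 0.039 m or distance between cup_c_mid and cup_b_mid below 0.039 m) and height (world z) of any of cup_a_mid, cup_b_mid, cup_c_mid below 0.039 m and horizontal distance between cup_a_mid and cup_b_mid below 0.01 m and horizontal distance between each of cup_a_mid, cup_b_mid and cup_c_mid below 0.01 m); the robot touches nothing.
It fails at once if the stop is pushed with more than 30 N (not gentle) (contact force between stop_plate and anything else above 30 N).
It fails at once if the jar, the brush or the dish is moved by more than 20 mm or the jar is tipped (distance of any of jar, brush, dish from where it was at the start of the episode above 0.02 m or angle between jar's own z axis and vertical above 0.3 rad).
Of core_a, core_b, core_c only 2 to 3 are there at a start; the rules pass over those that are not, and their reading is None.
Of cup_a, cup_b, cup_c only 2 to 3 are there at a start; the rules pass over those that are not, and their reading is None.
At some moment in a run one of cup_a, cup_b, cup_c may be knocked a few centimetres aside while the robot is not near it.
Once in a run the grip may slacken for a moment while it holds something.
It also fails if it takes over 210 s, if anything falls off the work surface, if the arm or the gripper's body presses on something with over 40 N, if the wrist force passes 120 N, or if a joint passes its speed limit or range.

## Working session

There is one attempt and no reset: what is moved stays moved. The work goes in short steps, Python scripts to look and compute and a tool call to move; the robot and the scene stay as the last step left them, time stands still between calls to the robot, and variables do not carry over. Pictures are saved under pics/ and viewed, at most 14 in all, crops included, and the job is handed in when it is done.

Besides the shell and the picture viewer there is one more tool, called after "Request:" as a command line: name --pt "numbers of a row" for each row, then --argument value for the rest. arm_command: Moves the arm, as the interface text tells. Its arguments: {"type":"object","properties":{"targets":{"type":"array","items":{"type":"array","items":{"type":"number"}}}},"required":["targets"]}

```bash
ls; mkdir -p pics; python3 - <<'E'
from cell import env
import cv2
s=env.state();print(s['t'],s['eef_pos'],s['tcp_rot'],s['opening'])
for n in ['scene','top']:
    c=env.read_camera(n);cv2.imwrite(f'pics/{n}0.png',c['frame'][:,:,::-1]);print(n,c['vertical_fov'],c['cx'],c['cy'],c['world_from_camera'])
E
```

```text
pics
0.0 [ 153.89432557 -605.49277748  214.07494861] [-3.14048689e+00 -1.05149344e-04  2.48828119e-01] 0.9971113897618958
scene 56.93945683346106 273.59869360506843 213.16570386459642 [[ 5.29889961e-01  6.76374470e-01 -5.11599654e-01  1.07153858e+03]
 [ 8.48041448e-01 -4.27228842e-01  3.13530252e-01 -3.26617350e+02]
 [-6.50627018e-03 -5.99994244e-01 -7.99977859e-01  7.85058507e+02]
 [ 0.00000000e+00  0.00000000e+00  0.00000000e+00  1.00000000e+00]]
top 45.140082625530106 276.469239520021 211.62995125759215 [[-4.09979007e-02 -9.75549187e-01  2.15923496e-01  3.55853682e+02]
 [-9.99155186e-01  4.06439943e-02 -6.08108706e-03 -4.86973767e+01]
 [-2.84359380e-03 -2.15990393e-01 -9.76391348e-01  1.16329422e+03]
 [ 0.00000000e+00  0.00000000e+00  0.00000000e+00  1.00000000e+00]]
```

View pics/scene0.png

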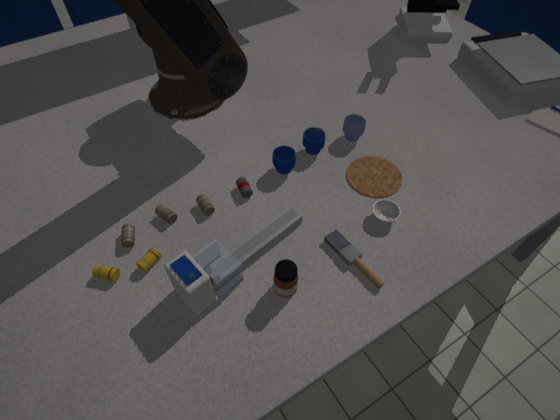

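View pics/top0.png

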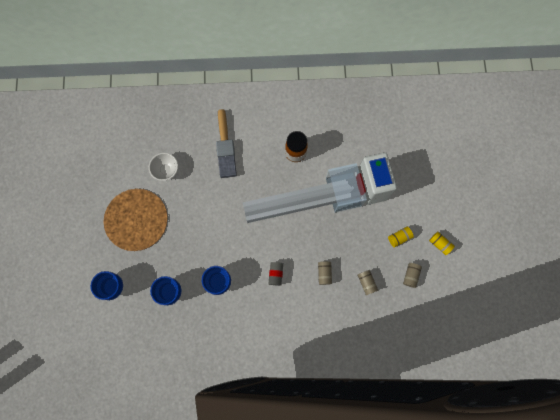

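Top view: the mat is at (136,219), cups at (107,286), (166,291) and (216,280), and the red core at (276,273). Plain cores are at (325,272), (368,282) and (412,275), and the rail runs from (247,212) to the stop at (361,184). The two yellow look-alikes at (400,237) and (442,243) are to be left alone.

```bash
cat > h.py <<'E'
from cell import env
import cv2, numpy as np
from scipy.spatial.transform import Rotation as R
def cam(n):
    s=env.state(); c=env.read_camera(n); f=c['frame']
    if n=='wrist':
        T=np.eye(4);T[:3,:3]=R.from_euler('xyz',s['tcp_rot']).as_matrix();T[:3,3]=s['eef_pos']
        M=T@c['hand_eye']
    else: M=c['world_from_camera']
    return f,M,(f.shape[0]/2/np.tan(np.radians(c['vertical_fov'])/2),c['cx'],c['cy'])
def ray(uv,z,M,k):
    uv=np.atleast_2d(uv).astype(float)
    d=np.c_[(uv[:,0]-k[1])/k[0],(uv[:,1]-k[2])/k[0],np.ones(len(uv))]@M[:3,:3].T
    o=M[:3,3]
    return (o+d*((z-o[2])/d[:,2])[:,None])[:,:2]
def proj(p,M,k):
    q=np.linalg.inv(M)@np.r_[p,1]; return q[:2]/q[2]*k[0]+k[1:]
def blobs(mask,amin):
    n,l,st,ce=cv2.connectedComponentsWithStats(mask.astype(np.uint8))
    return [(l==i) for i in range(1,n) if st[i,4]>=amin]
def shift(x,y,z,yaw_deg,s=None):
    """tool-frame shift and turn to world target"""
    s=s or env.state(); r=R.from_euler('xyz',s['tcp_rot'])
    d=r.inv().apply(np.array([x,y,z])-s['eef_pos'])
    t=-(yaw_deg-np.degrees(s['tcp_rot'][2])); t=(t+90)%180-90
    print('shift',d.round(1),'turn',round(t,1))
E
python3 - <<'E'
from h import *
f,M,k=cam('top'); hsv=cv2.cvtColor(f,cv2.COLOR_RGB2HSV); h,s,v=cv2.split(hsv)
yy=np.arange(420)[:,None]+0*h
def rep(name,mask,z,amin):
    for b in blobs(mask,amin):
        p=np.argwhere(b)[:,::-1]; (c,wh,a)=cv2.minAreaRect(p.astype(np.float32))
        w=ray(p,z,M,k); m=w.mean(0); e,V=np.linalg.eigh(np.cov(w.T)); ax=V[:,1]
        print(name,len(p),p.mean(0).round(1),'world',m.round(1),'axis deg',round(np.degrees(np.arctan2(ax[1],ax[0])),1),'sd',np.sqrt(e).round(1),'rectc',ray(c,z,M,k)[0].round(1))
rep('blue',(h>105)&(h<125)&(s>150)&(v>40)&(yy<370),50,200)
rep('mat',(h>5)&(h<22)&(s>110)&(yy>170)&(yy<270),4,600)
rep('red',((h<6)|(h>174))&(s>140),20,20)
rep('tan',(h>8)&(h<30)&(s>50)&(s<140)&(yy>220)&(yy<350),20,40)
rep('yellow',(h>20)&(h<33)&(s>180),20,40)
for p in [(275,272),(325,272),(368,282),(412,275),(300,300)]: print(p,hsv[p[1],p[0]])
E
```

```text
blue 380 [380.6 172.7] world [ 683.7 -298.1] axis deg -168.5 sd [11.  17.2] rectc [ 685.5 -297.8]
blue 638 [215.7 279.9] world [454.6  83.7] axis deg 63.2 sd [15.2 16. ] rectc [454.3  84.2]
blue 704 [106.1 285.4] world [452.3 323.5] axis deg 77.3 sd [15.1 17.7] rectc [452.1 322.8]
blue 676 [165.2 290.5] world [436.1 194.2] axis deg 72.5 sd [15.1 16.8] rectc [436.  193.6]
mat 3068 [135.1 219.4] world [607.6 275.8] axis deg 73.3 sd [36.9 37.1] rectc [607.2 276.2]
red 24 [362.4 182.8] world [ 669.6 -260. ] axis deg -169.3 sd [ 0.9 13. ] rectc [ 670.5 -260. ]
red 82 [275.5 272.9] world [467.2 -47.8] axis deg 82.5 sd [4.  8.6] rectc [467.  -47.8]
tan 107 [133.3 239.5] world [557.  274.6] axis deg 86.3 sd [20.8 51.3] rectc [566.1 270.9]
tan 249 [324.5 272.4] world [ 463.9 -158.3] axis deg 177.1 sd [ 7.8 14.5] rectc [ 463.5 -158.5]
tan 271 [412.1 274.6] world [ 450.7 -355.3] axis deg 156.9 sd [ 7.9 14.7] rectc [ 450.8 -355.4]
tan 230 [367.5 282.3] world [ 437.8 -253.5] axis deg -161.9 sd [ 8.3 13.9] rectc [ 437.9 -253.2]
yellow 54 [408.9 232.1] world [ 548.1 -357.5] axis deg -156.0 sd [3.1 8. ] rectc [ 548.2 -357.6]
yellow 188 [397.3 238.1] world [ 535.2 -329.7] axis deg 116.4 sd [ 7.7 11.5] rectc [ 534.9 -329.7]
yellow 180 [438.8 240.7] world [ 525.1 -424. ] axis deg 51.7 sd [ 8.4 10. ] rectc [ 525.4 -423.8]
yellow 59 [448.4 249. ] world [ 505.2 -443.6] axis deg 132.0 sd [3.1 8.6] rectc [ 505.3 -443.8]
(275, 272) [  1 250 144]
(325, 272) [ 21  63 113]
(368, 282) [ 21  61 121]
(412, 275) [ 22  64 115]
(300, 300) [ 30   8 152]
```

```bash
python3 - <<'E'
from h import *
shift(600,-130,330,100.7)
E
```

```text
shift [ 549.5 -351.2 -115.5] turn -86.4
```

Request:
arm_command --pt "183 -117 -38 0 1" --pt "183 -117 -38 0 1" --pt "183 -117 -38 0 1" --pt "183 -117 -38 0 1" --pt "183 -117 -38 0 1"

```text
t: 0.65
eef_pos: [304.5, -444.6, 253.5]
tcp_rot: [3.141, -0.0, 0.251]
ft_force: [-0.1, 0.3, -0.1]
opening: 0.999
grip_force: 0.0
```

Request:
arm_command --pt "183 -117 -38 0 1" --pt "183 -117 -38 0 1" --pt "183 -117 -38 0 1" --pt "183 -117 -38 0 1" --pt "183 -117 -38 0 1"

```text
t: 1.15
eef_pos: [453.1, -286.0, 291.4]
tcp_rot: [3.141, -0.001, 0.251]
ft_force: [-0.8, -0.6, -0.2]
opening: 0.998
grip_force: 0.0
```

Request:
arm_command --pt "183 -117 -38 0 1" --pt "183 -117 -38 0 1" --pt "183 -117 -38 0 1" --pt "183 -117 -38 0 1" --pt "183 -117 -38 0 1"

```text
t: 1.65
eef_pos: [601.7, -127.2, 328.9]
tcp_rot: [-3.142, -0.001, 0.251]
ft_force: [-0.7, -0.8, -0.6]
opening: 0.998
grip_force: 0.0
```

Request:
arm_command --pt "0 0 0 -42 1" --pt "0 0 0 -42 1" --pt "0 0 0 -42 1" --pt "0 0 0 -42 1" --pt "0 0 0 -42 1"

```text
t: 2.15
eef_pos: [599.5, -130.3, 328.3]
tcp_rot: [-3.141, 0.0, 0.988]
ft_force: [-0.2, 0.9, -0.9]
opening: 0.998
grip_force: 0.0
```

Request:
arm_command --pt "0 0 0 -43 1" --pt "0 0 0 -43 1" --pt "0 0 0 -43 1" --pt "0 0 0 -43 1" --pt "0 0 0 -43 1"

```text
t: 2.65
eef_pos: [599.5, -130.3, 328.3]
tcp_rot: [-3.141, -0.0, 1.738]
ft_force: [0.0, 0.4, 0.3]
opening: 1.002
grip_force: 0.0
```

```bash
python3 - <<'E'
from h import *
s=env.state();print(s['t'],s['eef_pos'],np.degrees(s['tcp_rot']),s['ft_force'])
f,M,k=cam('wrist');cv2.imwrite('pics/w1.png',f[:,:,::-1]);print(M.round(3),k)
E
```

```text
2.65 [ 599.47263808 -130.34717414  328.31957174] [-1.79966952e+02 -1.14934677e-02  9.95800438e+01] [0.02388088 0.39946562 0.27888161]
[[ 9.86000e-01  1.62000e-01  3.90000e-02  5.88421e+02]
 [ 1.67000e-01 -9.57000e-01 -2.39000e-01 -6.31800e+01]
 [-2.00000e-03  2.42000e-01 -9.70000e-01  4.98502e+02]
 [ 0.00000e+00  0.00000e+00  0.00000e+00  1.00000e+00]] (np.float64(374.78685930366987), 291.106901710335, 216.87981440309295)
```

View pics/w1.png

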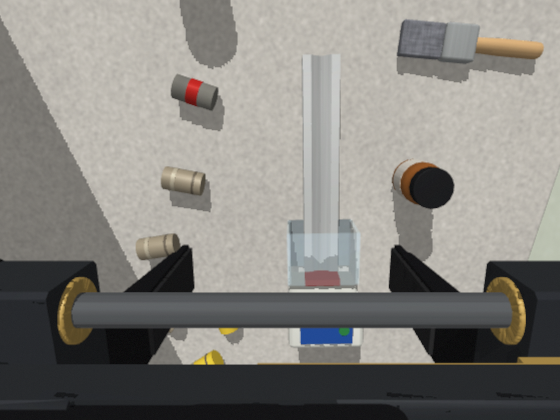

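The wrist view shows the rail running from its open end (row 55, columns 303–340) to the red stop (row about 278), with the hood over rows 222–288. The red core is at (194,92) and plain cores are at (184,181) and (158,246).

```bash
python3 - <<'E'
from h import *
f,M,k=cam('wrist'); g=cv2.cvtColor(f,cv2.COLOR_RGB2GRAY).astype(float)
for r in (80,130,180): print(r,g[r-3:r+4,296:348].mean(0).astype(int).tolist())
print('end',g[46:66,306:312].mean(1).astype(int).tolist(), g[46:66,332:338].mean(1).astype(int).tolist())
h,s,v=cv2.split(cv2.cvtColor(f,cv2.COLOR_RGB2HSV))
m=((h<10)|(h>170))&(s>60);m[:, :290]=0;m[:,350:]=0;m[:255]=0;m[300:]=0
p=np.argwhere(m);print('stop rows',p.min(0),p.max(0),np.bincount(p[:,0])[255:].tolist())
# red core and tan
for nm,mk in (('red',((h<6)|(h>174))&(s>140)),):
    mk[250:]=0; mk[:,250:]=0
    b=np.argwhere(mk)[:,::-1]; print(nm,b.mean(0),ray(b.mean(0),25,M,k))
E
```

```text
80 [192, 190, 186, 184, 183, 184, 173, 163, 189, 201, 201, 202, 202, 202, 202, 195, 174, 155, 155, 159, 158, 158, 156, 155, 158, 164, 171, 171, 173, 175, 175, 174, 174, 171, 172, 174, 186, 200, 200, 200, 200, 200, 200, 200, 189, 176, 186, 187, 187, 187, 187, 187]
130 [187, 186, 186, 185, 184, 185, 172, 161, 184, 196, 196, 196, 196, 196, 196, 186, 163, 155, 156, 157, 157, 159, 157, 157, 161, 168, 171, 171, 172, 172, 173, 176, 174, 173, 174, 181, 193, 196, 195, 195, 195, 195, 195, 176, 159, 186, 186, 184, 181, 180, 182, 184]
180 [179, 181, 183, 184, 186, 185, 171, 155, 175, 187, 186, 187, 187, 187, 186, 173, 149, 150, 151, 153, 156, 156, 154, 153, 157, 164, 166, 166, 168, 170, 172, 171, 170, 169, 174, 183, 186, 186, 186, 186, 186, 186, 168, 157, 186, 186, 186, 186, 186, 185, 186, 186]
end [183, 183, 183, 184, 186, 186, 184, 180, 189, 198, 201, 201, 201, 200, 201, 201, 201, 201, 201, 201] [186, 186, 183, 180, 179, 179, 180, 182, 190, 195, 196, 195, 195, 195, 196, 197, 197, 196, 197, 196]
stop rows [271 304] [285 338] [0, 0, 0, 0, 0, 0, 0, 0, 0, 0, 0, 0, 0, 0, 0, 0, 11, 26, 32, 33, 33, 33, 34, 33, 33, 34, 34, 34, 33, 33, 34]
red [192.78200692  90.28373702] [[464.04752007 -46.46876506]]
```

```bash
python3 - <<'E'
from h import *
f,M,k=cam('wrist')
E={80:(304.0,312.2,331.9,340.4),130:(304.1,311.8,331.2,339.4),180:(304.2,311.6,330.5,338.2)}
C=[]
for r,e in E.items():
    w=ray([(u,r) for u in e],30,M,k); print(r,w.round(1).tolist()); C+= [(w[0]+w[3])/2,(w[1]+w[2])/2]
C=np.array(C);print(C.round(1))
d=C[:2].mean(0)-C[4:].mean(0); d/=np.linalg.norm(d);print('dir deg',np.degrees(np.arctan2(d[1],d[0])),'n-width')
e=ray([(321.9,54.2)],30,M,k)[0]; print('open end',e,'groove_end',e-270*d,'pt85',e-185*d)
s=ray([(321,285.5)],30,M,k)[0];print('stop bottom(z30)',s, (e-s)@d)
E
```

```text
80 [[595.0, -12.0], [604.5, -10.4], [627.5, -6.6], [637.4, -5.0]]
130 [[605.0, -68.6], [614.2, -67.1], [637.5, -63.2], [647.4, -61.6]]
180 [[615.6, -129.0], [624.8, -127.4], [648.2, -123.6], [657.8, -122.0]]
[[ 616.2   -8.5]
 [ 616.    -8.5]
 [ 626.2  -65.1]
 [ 625.9  -65.2]
 [ 636.7 -125.5]
 [ 636.5 -125.5]]
dir deg 99.92306498085146 n-width
open end [610.66696541  19.33986873] groove_end [ 657.1948914  -246.62094061] pt85 [ 642.547211   -162.89253767]
stop bottom(z30) [ 662.51113314 -266.46544216] 290.46375331810134
```

```bash
python3 - <<'E'
from h import *
shift(465.5,-47,100,172.3)
s=env.state();f,M,k=cam('wrist')
print(proj([*s['eef_pos'][:2],s['eef_pos'][2]],M,k),proj([*s['eef_pos'][:2],s['eef_pos'][2]-80],M,k),proj([*s['eef_pos'][:2],15],M,k))
E
```

```text
shift [ 103.4 -119.2  228.5] turn -73.3
[291.02179823 267.99820026] [291.19458691 224.63299251] [291.38311224 177.31831877]
```

Request:
arm_command --pt "103 -119 0 -43 1" --pt "103 -119 60 -43 1" --pt "103 -119 130 -43 1" --pt "103 -119 130 -43 1" --pt "103 -119 130 -43 1"

```text
t: 3.35
eef_pos: [462.6, -46.5, 196.2]
tcp_rot: [-3.14, -0.003, 2.484]
ft_force: [0.0, -0.8, 0.8]
opening: 1.0
grip_force: 0.0
```

Request:
arm_command --pt "0 0 40 -30 1" --pt "0 0 40 -30 1" --pt "0 0 40 -30 1" --pt "0 0 40 -30 1" --pt "0 0 40 -30 1"

```text
t: 3.85
eef_pos: [465.6, -47.8, 158.6]
tcp_rot: [-3.142, 0.0, 3.003]
ft_force: [0.4, 0.2, 0.1]
opening: 1.0
grip_force: 0.0
```

```bash
python3 - <<'E'
from h import *
f,M,k=cam('wrist');cv2.imwrite('pics/w2.png',f[:,:,::-1])
h,s,v=cv2.split(cv2.cvtColor(f,cv2.COLOR_RGB2HSV))
for b in blobs(((h<6)|(h>174))&(s>140),30):
    p=np.argwhere(b)[:,::-1];(c,wh,a)=cv2.minAreaRect(p.astype(np.float32)); print(len(p),c,wh,a,ray(c,25,M,k))
st=env.state();print(st['eef_pos'])
shift(465.5,-47,8,172.3)
E
```

```text
568 (292.0, 206.0) (18.0, 34.0) 90.0 [[464.43648996 -46.68032824]]
[465.6711633  -47.82013712 158.63203703]
shift [  0.3   0.8 150.6] turn -0.4
```

View pics/w2.png

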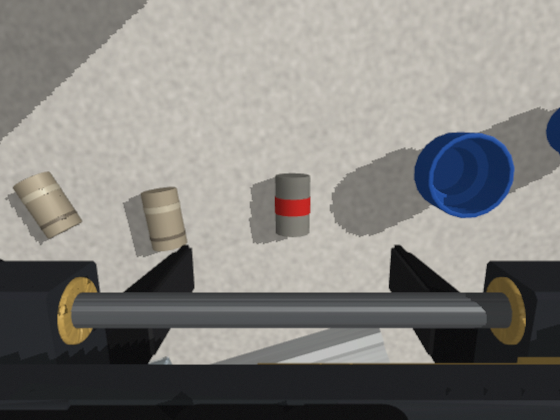

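The red core sits straight between the fingers at (292,206), so I'll descend and grip.

Request:
arm_command --pt "0 0 50 0 1" --pt "0 1 100 0 1" --pt "0 1 135 0 1" --pt "0 1 150 0 1" --pt "0 1 150 0 1"

```text
t: 4.4
eef_pos: [464.9, -46.7, 6.8]
tcp_rot: [3.141, -0.004, 3.001]
ft_force: [-0.3, -0.9, -0.2]
opening: 1.003
grip_force: 0.0
```

Request:
arm_command --pt "0 0 0 0 0" --pt "0 0 0 0 0" --pt "0 0 0 0 0" --pt "0 0 0 0 0" --pt "0 0 0 0 0"

```text
t: 4.9
eef_pos: [466.0, -46.9, 9.1]
tcp_rot: [-3.141, 0.001, 3.005]
ft_force: [0.5, 0.1, -0.4]
opening: 0.634
grip_force: 0.0
```

Request:
arm_command --pt "0 0 0 0 0" --pt "0 0 -30 0 0" --pt "0 0 -70 0 0" --pt "0 0 -110 0 0" --pt "0 0 -110 0 0"

```text
t: 5.4
eef_pos: [467.5, -47.2, 122.7]
tcp_rot: [-3.141, 0.007, 3.006]
ft_force: [-0.3, -0.4, -0.4]
opening: 0.217
grip_force: 0.0
```

```bash
python3 - <<'E'
from h import *
st=env.state();print(st['eef_pos'],st['opening'],st['ft_force'])
g=np.array([657.2,-246.6]);d=np.array([-.1723,.985])
p=g+85*d;print(p);shift(p[0],p[1],60,99.9)
E
```

```text
[467.48560456 -47.1661269  122.73681309] 0.21667303747851369 [-0.25630371 -0.37137435 -0.44898746]
[ 642.5545 -162.875 ]
shift [-188.7  -90.8   64.2] turn 72.3
```

Request:
arm_command --pt "0 0 0 0 0.7" --pt "0 0 0 0 0.7" --pt "0 0 0 0 0.7" --pt "0 0 0 0 0.7" --pt "0 0 0 0 0.7"

```text
t: 5.9
eef_pos: [465.5, -46.8, 118.0]
tcp_rot: [3.142, -0.001, 3.005]
ft_force: [0.3, 0.5, 0.3]
opening: 0.58
grip_force: 0.0
```

```bash
python3 - <<'E'
from h import *
f,M,k=cam('wrist')
h,s,v=cv2.split(cv2.cvtColor(f,cv2.COLOR_RGB2HSV))
for b in blobs(((h<6)|(h>174))&(s>140),30):
    p=np.argwhere(b)[:,::-1];(c,wh,a)=cv2.minAreaRect(p.astype(np.float32)); print(len(p),c,wh,a,ray(c,25,M,k))
st=env.state();print(st['eef_pos'],st['opening']);shift(465.5,-47,8,172.3)
E
```

```text
732 (290.4401550292969, 219.27474975585938) (39.46002197265625, 21.571475982666016) 1.50743567943573 [[465.00023928 -46.95585098]]
[465.60461235 -46.77398343 118.12076708] 0.6254389640222867
shift [ -0.   -0.2 110.1] turn -0.1
```

Unmoved; the fingers just hadn't closed yet. I'll repeat and give them more time.

Request:
arm_command --pt "0 0 50 0 0.65" --pt "0 0 90 0 0.65" --pt "0 0 110 0 0.65" --pt "0 0 110 0 0.65" --pt "0 0 110 0 0"

```text
t: 6.45
eef_pos: [465.8, -46.8, 8.8]
tcp_rot: [-3.142, -0.001, 3.005]
ft_force: [-0.2, 0.8, 0.1]
opening: 0.609
grip_force: 0.0
```

Request:
arm_command --pt "0 0 0 0 0" --pt "0 0 0 0 0" --pt "0 0 0 0 0" --pt "0 0 0 0 0" --pt "0 0 0 0 0"

```text
t: 6.95
eef_pos: [466.1, -46.9, 9.2]
tcp_rot: [-3.141, 0.001, 3.005]
ft_force: [0.4, 0.5, 8.2]
opening: 0.308
grip_force: 30.0
```

Request:
arm_command --pt "0 0 0 0 0" --pt "0 0 0 0 0" --pt "0 0 -20 0 0" --pt "0 0 -70 0 0" --pt "0 0 -70 0 0"

```text
t: 7.45
eef_pos: [467.6, -47.2, 82.9]
tcp_rot: [-3.141, 0.007, 3.006]
ft_force: [-0.4, 0.0, -1.8]
opening: 0.309
grip_force: 30.0
```

```bash
python3 - <<'E'
from h import *
st=env.state();print(st['eef_pos'],st['opening'],st['ft_force'])
g=np.array([657.2,-246.6]);d=np.array([-.1723,.985])
p=g+90*d;print(p);shift(p[0],p[1],80,99.9)
E
```

```text
[467.63491662 -47.21737384  82.88633337] 0.3093379149544525 [-0.42381299  0.04514199 -1.80140612]
[ 641.693 -157.95 ]
shift [-187.4  -86.1    4.3] turn 72.3
```

Request:
arm_command --pt "-187 -86 -10 36 0" --pt "-187 -86 -10 36 0" --pt "-187 -86 -10 36 0" --pt "-187 -86 -10 36 0" --pt "-187 -86 -10 36 0"

```text
t: 7.95
eef_pos: [642.9, -160.4, 88.0]
tcp_rot: [3.14, 0.003, 2.37]
ft_force: [-1.1, -0.5, -1.5]
opening: 0.314
grip_force: 30.0
```

Request:
arm_command --pt "0 0 0 36 0" --pt "0 0 0 36 0" --pt "0 0 0 36 0" --pt "0 0 0 36 0" --pt "0 0 0 36 0"

```text
t: 8.45
eef_pos: [638.7, -157.0, 87.9]
tcp_rot: [-3.141, -0.001, 1.746]
ft_force: [0.2, 0.4, -0.4]
opening: 0.306
grip_force: 30.0
```

```bash
python3 - <<'E'
from h import *
st=env.state();print(st['eef_pos'],np.degrees(st['tcp_rot'][2]),st['opening'],st['ft_force'])
g=np.array([657.2,-246.6]);d=np.array([-.1723,.985])
p=g+90*d;shift(p[0],p[1],33,99.9)
f,M,k=cam('wrist');cv2.imwrite('pics/w3.png',f[:,:,::-1])
gr=cv2.cvtColor(f,cv2.COLOR_RGB2GRAY).astype(float)
for r in (30,80,130):
    print(r,gr[r-2:r+3,260:320].mean(0).astype(int).tolist())
E
```

```text
[ 638.68404896 -156.99792069   87.9072104 ] 100.05361759276174 0.3062000050103515 [ 0.20944584  0.35219545 -0.39108204]
shift [-1.5  2.9 54.9] turn 0.2
30 [223, 223, 223, 224, 224, 224, 224, 223, 224, 224, 224, 224, 224, 221, 201, 174, 174, 173, 171, 171, 173, 176, 177, 175, 174, 174, 175, 178, 177, 175, 174, 175, 175, 176, 176, 181, 190, 192, 191, 189, 188, 192, 194, 195, 193, 192, 192, 194, 196, 194, 192, 191, 191, 194, 193, 193, 194, 208, 224, 223]
80 [220, 220, 220, 220, 220, 220, 220, 220, 220, 220, 220, 220, 220, 220, 217, 196, 171, 171, 171, 170, 170, 172, 174, 173, 173, 172, 174, 177, 178, 176, 174, 174, 174, 174, 174, 177, 185, 188, 189, 189, 188, 188, 191, 192, 190, 190, 190, 194, 196, 194, 193, 191, 191, 192, 192, 193, 194, 207, 220, 220]
130 [215, 214, 214, 214, 215, 215, 215, 214, 214, 215, 215, 214, 215, 215, 214, 210, 190, 167, 168, 169, 169, 169, 170, 172, 170, 170, 172, 175, 176, 176, 173, 171, 172, 173, 173, 173, 179, 184, 185, 186, 186, 186, 188, 188, 186, 188, 190, 192, 195, 194, 191, 190, 190, 190, 191, 190, 197, 210, 214, 214]
```

View pics/w3.png

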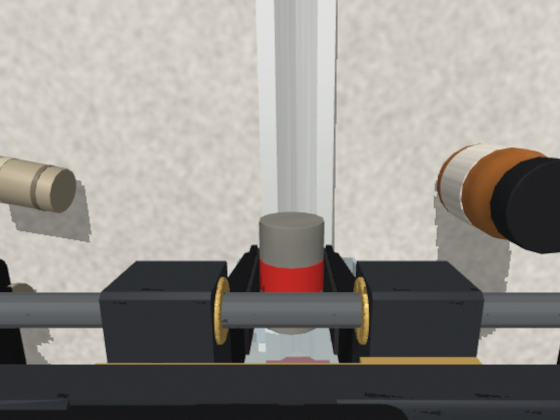

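The red core is gripped straight at (291,270), with the groove edges at columns 275–317. I'll measure the axis from here.

```bash
python3 - <<'E'
from h import *
f,M,k=cam('wrist');st=env.state()
C=[]
for r,a,b in ((30,274.2,316.9),(80,275.1,317.1),(130,276.2,316.7)):
    w=ray([(a,r),(b,r)],30,M,k);print(np.linalg.norm(w[0]-w[1]));C.append(w.mean(0))
C=np.array(C);print(C)
d=C[0]-C[2];d/=np.linalg.norm(d);print(np.degrees(np.arctan2(d[1],d[0])))
d0=np.array([-.1723,.985]);n=np.array([.985,.1723]);g=np.array([657.2,-246.6])
print('offset of axis wrt old',(C-g)@n,'along',(C-g)@d0,'tcp off',(st['eef_pos'][:2]-g)@n)
E
```

```text
23.831773878992458
24.156573716514483
24.02726028904342
[[620.1619265  -39.96589844]
 [625.22175001 -65.83826242]
 [630.48348473 -93.36095425]]
100.94064841074498
offset of axis wrt old [-0.8794467  -0.35332886  0.08732004] along [209.9162501  183.56016399 155.54371564] tcp off -2.596479349109934
```

Request:
arm_command --pt "0 3 20 0 0" --pt "0 3 40 0 0" --pt "0 3 48 0 0" --pt "0 3 52 0 0" --pt "0 3 53 0 0"

```text
t: 9.05
eef_pos: [642.3, -156.9, 35.6]
tcp_rot: [-3.141, -0.0, 1.75]
ft_force: [0.3, 0.3, -1.0]
opening: 0.311
grip_force: 30.0
```

```bash
python3 - <<'E'
from h import *
st=env.state();print(st['eef_pos'],st['opening'],st['ft_force'],st['moment'])
E
```

```text
[ 642.29277098 -156.86908348   35.59186114] 0.3108300951661405 [ 0.31594035  0.25229177 -1.03312998] [ 0.00682913 -0.11395513  0.01401298]
```

Request:
arm_command --pt "0 0 1 0 0" --pt "0 0 2 0 0" --pt "0 0 2 0 0.6" --pt "0 0 2 0 0.6" --pt "0 0 2 0 0.6"

```text
t: 9.55
eef_pos: [642.4, -156.9, 33.9]
tcp_rot: [3.141, 0.0, 1.749]
ft_force: [-0.2, -0.1, -0.9]
opening: 0.505
grip_force: 0.0
```

Request:
arm_command --pt "0 0 0 0 0.65" --pt "0 0 -30 0 0.65" --pt "0 0 -70 0 0.65" --pt "0 0 -110 0 0.65" --pt "0 0 -110 0 0.65"

```text
t: 10.05
eef_pos: [644.4, -157.5, 149.3]
tcp_rot: [3.134, 0.004, 1.749]
ft_force: [-0.5, 0.0, -0.0]
opening: 0.646
grip_force: 0.0
```

```bash
python3 - <<'E'
from h import *
f,M,k=cam('wrist');cv2.imwrite('pics/w4.png',f[:,:,::-1])
h,s,v=cv2.split(cv2.cvtColor(f,cv2.COLOR_RGB2HSV))
for b in blobs(((h<6)|(h>174))&(s>140),30):
    p=np.argwhere(b)[:,::-1];(c,wh,a)=cv2.minAreaRect(p.astype(np.float32)); print(len(p),c,wh,a,ray(c,50,M,k))
st=env.state();print(st['eef_pos'])
f,M,k=cam('top');h,s,v=cv2.split(cv2.cvtColor(f,cv2.COLOR_RGB2HSV)); yy=np.arange(420)[:,None]+0*h
def rep(name,mask,z,amin):
    for b in blobs(mask,amin):
        p=np.argwhere(b)[:,::-1];w=ray(p,z,M,k);m=w.mean(0);e,V=np.linalg.eigh(np.cov(w.T));ax=V[:,1]
        print(name,len(p),m.round(1),np.degrees(np.arctan2(ax[1],ax[0])).round(1))
rep('tan',(h>8)&(h<30)&(s>50)&(s<140)&(yy>220)&(yy<350),20,100)
rep('blue',(h>105)&(h<125)&(s>150)&(v>40)&(yy<370),50,200)
shift(462,-159,100,177)
E
```

```text
699 (287.0, 213.5) (21.0, 38.0) 90.0 [[ 641.58349503 -155.13003144]]
[ 643.28572398 -157.16806004  146.42392216]
tan 34791 [432.8  74. ] 89.1
tan 250 [ 450.8 -355.4] 158.4
tan 141 [ 436.1 -258.4] -175.0
blue 284 [ 679.3 -301.8] 172.3
shift [  30.  -178.    44.2] turn -76.8
```

View pics/w4.png

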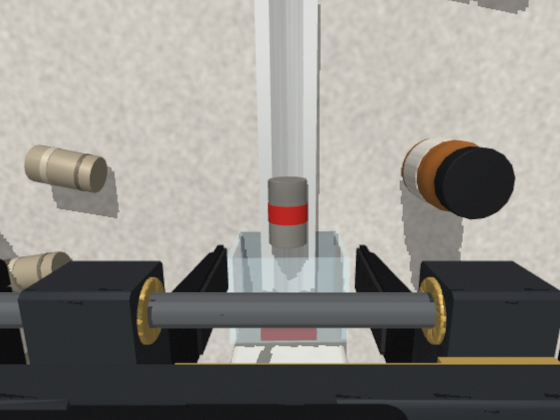

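The red core is seated in the groove at (287,213). On to plain core a.

Request:
arm_command --pt "30 -178 0 -40 0.65" --pt "30 -178 0 -40 0.65" --pt "30 -178 0 -40 0.65" --pt "30 -178 0 -40 0.65" --pt "30 -178 0 -40 0.65"

```text
t: 10.65
eef_pos: [457.7, -158.1, 142.6]
tcp_rot: [-3.14, -0.004, 2.452]
ft_force: [0.5, 0.3, -0.7]
opening: 0.652
grip_force: 0.0
```

Request:
arm_command --pt "0 0 20 -37 0.65" --pt "0 0 20 -37 0.65" --pt "0 0 20 -37 0.65" --pt "0 0 20 -37 0.65" --pt "0 0 20 -37 0.65"

```text
t: 11.15
eef_pos: [461.2, -158.6, 122.4]
tcp_rot: [3.141, -0.002, 3.098]
ft_force: [-0.2, -0.2, -0.0]
opening: 0.652
grip_force: 0.0
```

```bash
cat >> h.py <<'E'
def tan(z=8):
    f,M,k=cam('wrist'); h,s,v=cv2.split(cv2.cvtColor(f,cv2.COLOR_RGB2HSV)); st=env.state()
    m=((h>10)&(h<30)&(s>45)&(s<150)).astype(np.uint8); m[262:]=0; m=cv2.morphologyEx(m,cv2.MORPH_CLOSE,np.ones((9,9)))
    for b in blobs(m,500):
        p=np.argwhere(b)[:,::-1].astype(np.float32); w=ray(p,20,M,k)
        (c,wh,a)=cv2.minAreaRect(w.astype(np.float32)); bx=cv2.boxPoints((c,wh,a)); e=max([bx[1]-bx[0],bx[2]-bx[1]],key=np.linalg.norm)
        print(p.mean(0).round(),'world',np.round(c,1),np.round(wh,1),'mean',w.mean(0).round(1),'axis',np.degrees(np.arctan2(e[1],e[0])).round(1))
    print(st['eef_pos'].round(1),np.degrees(st['tcp_rot'][2]).round(1))
E
python3 -c "
from h import *
tan(); shift(462,-157.5,8,177)"
```

```text
[163. 189.] world [ 436.6 -251.5] [50.7 30.6] mean [ 436.  -251.7] axis 18.6
[ 29. 211.] world [ 448.9 -354.5] [36.7 60.5] mean [ 448.7 -353.3] axis -20.7
[292. 217.] world [ 462.3 -158.1] [28.8 54.9] mean [ 461.3 -157.9] axis -0.3
[ 461.2 -158.6  122.4] 177.5
shift [ -1.    1.  114.4] turn 0.5
```

Request:
arm_command --pt "0 1 50 -1 0.65" --pt "0 1 95 -1 0.65" --pt "0 1 114 -1 0.65" --pt "0 1 114 -1 0.65" --pt "0 1 114 -1 0"

```text
t: 11.7
eef_pos: [461.6, -157.7, 9.5]
tcp_rot: [3.141, -0.001, 3.109]
ft_force: [1.1, 1.1, -0.1]
opening: 0.61
grip_force: 0.0
```

Request:
arm_command --pt "0 0 0 0 0" --pt "0 0 0 0 0" --pt "0 0 0 0 0" --pt "0 0 0 0 0" --pt "0 0 0 0 0"

```text
t: 12.2
eef_pos: [462.2, -158.0, 10.3]
tcp_rot: [-3.141, 0.001, 3.11]
ft_force: [-0.2, 0.9, 7.5]
opening: 0.309
grip_force: 30.0
```

Request:
arm_command --pt "0 0 0 0 0" --pt "0 0 0 0 0" --pt "0 0 -20 0 0" --pt "0 0 -80 0 0" --pt "0 0 -80 0 0"

```text
t: 12.7
eef_pos: [463.1, -158.4, 93.3]
tcp_rot: [-3.139, 0.005, 3.11]
ft_force: [0.8, 0.1, -1.1]
opening: 0.313
grip_force: 30.0
```

```bash
cat >> h.py <<'E'
G=np.array([657.8,-246.6]); D=np.array([np.cos(np.radians(100.3)),np.sin(np.radians(100.3))])
def rail(y,z):
    p=G+y*D; shift(p[0],p[1],z,100.3); s=env.state(); print(s['eef_pos'].round(1),round(s['opening'],3),s['ft_force'].round(1))
E
python3 -c "
from h import *
rail(148,90)"
```

```text
shift [-166.3   62.7    3.9] turn 77.9
[ 463.1 -158.4   93.3] 0.313 [ 0.8  0.1 -1.1]
```

Request:
arm_command --pt "-167 62 0 40 0" --pt "-167 62 0 40 0" --pt "-167 62 0 40 0" --pt "-167 62 0 40 0" --pt "-167 62 0 40 0"

```text
t: 13.2
eef_pos: [633.4, -99.6, 88.7]
tcp_rot: [3.141, 0.001, 2.408]
ft_force: [-1.2, -0.2, -1.1]
opening: 0.31
grip_force: 30.0
```

Request:
arm_command --pt "0 0 0 38 0" --pt "0 0 0 38 0" --pt "0 0 0 38 0" --pt "0 0 0 38 0" --pt "0 0 0 38 0"

```text
t: 13.7
eef_pos: [630.4, -101.1, 89.0]
tcp_rot: [-3.141, -0.0, 1.743]
ft_force: [0.1, 0.5, -1.9]
opening: 0.308
grip_force: 30.0
```

```bash
python3 -c "
from h import *
rail(148,35)"
```

```text
shift [-0.1  0.9 54. ] turn -0.4
[ 630.4 -101.1   89. ] 0.308 [ 0.1  0.5 -1.9]
```

Request:
arm_command --pt "0 1 30 0 0" --pt "0 1 47 0 0" --pt "0 1 52 0 0" --pt "0 1 54 0 0" --pt "0 1 55 0 0"

```text
t: 14.2
eef_pos: [631.9, -101.1, 35.0]
tcp_rot: [3.141, 0.0, 1.749]
ft_force: [-0.3, -0.4, -1.2]
opening: 0.309
grip_force: 30.0
```

Request:
arm_command --pt "0 0 0 0 0" --pt "0 0 0 0 0.6" --pt "0 0 0 0 0.6" --pt "0 0 0 0 0.6" --pt "0 0 0 0 0.6"

```text
t: 14.7
eef_pos: [631.8, -101.0, 34.8]
tcp_rot: [3.141, 0.0, 1.749]
ft_force: [0.3, -1.0, -0.4]
opening: 0.573
grip_force: 0.0
```

Request:
arm_command --pt "0 0 0 0 0.65" --pt "0 0 -30 0 0.65" --pt "0 0 -70 0 0.65" --pt "0 0 -110 0 0.65" --pt "0 0 -110 0 0.65"

```text
t: 15.2
eef_pos: [633.8, -101.5, 150.0]
tcp_rot: [3.134, 0.004, 1.749]
ft_force: [0.4, 0.2, -1.1]
opening: 0.652
grip_force: 0.0
```

```bash
python3 -c "
from h import *
f,M,k=cam('wrist');cv2.imwrite('pics/w5.png',f[:,:,::-1])
tan();shift(436.3,-251.6,100,198.6)"
```

```text
[550.  34.] world [796.   61.6] [16.5 19.2] mean [795.4  61.5] axis -80.9
[289. 215.] world [ 632.9 -107.4] [30.6 59.8] mean [ 632.6 -106.4] axis -79.8
[ 631.8 -101.   145.2] 100.2
shift [-113.6 -219.1   45. ] turn 81.6
```

View pics/w5.png

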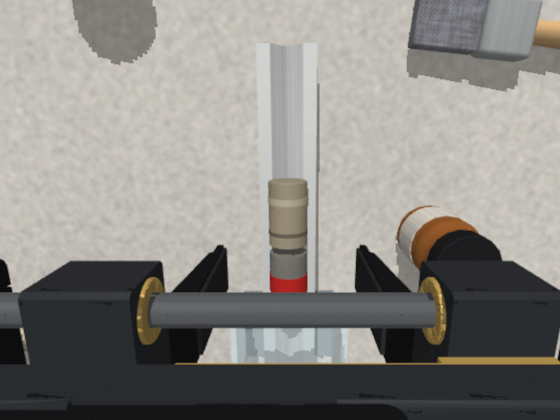

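Both cores are seated in line. Next is core b.

Request:
arm_command --pt "-114 -219 0 41 0.65" --pt "-114 -219 0 41 0.65" --pt "-114 -219 0 41 0.65" --pt "-114 -219 0 41 0.65" --pt "-114 -219 0 41 0.65"

```text
t: 15.8
eef_pos: [434.0, -252.4, 143.2]
tcp_rot: [-3.139, -0.0, 1.027]
ft_force: [1.1, -1.2, -0.1]
opening: 0.647
grip_force: 0.0
```

Request:
arm_command --pt "0 0 20 41 0.65" --pt "0 0 20 41 0.65" --pt "0 0 20 41 0.65" --pt "0 0 20 41 0.65" --pt "0 0 20 41 0.65"

```text
t: 16.3
eef_pos: [435.7, -251.6, 123.2]
tcp_rot: [-3.139, 0.002, 0.311]
ft_force: [-0.0, -0.7, 0.3]
opening: 0.65
grip_force: 0.0
```

```bash
python3 -c "
from h import *
tan(); shift(436.3,-251.8,9.5,18.6)"
```

```text
[457. 116.] world [ 537.6 -336.7] [29.8 61. ] mean [ 540.  -339.9] axis -64.8
[294. 214.] world [ 436.3 -253.3] [54.3 28.2] mean [ 437.3 -253. ] axis 18.7
[426. 236.] world [ 449.7 -353.7] [31.5 50.1] mean [ 452.1 -353.7] axis -20.9
[ 435.7 -251.5  123.2] 17.5
shift [  0.7   0.7 113.7] turn -1.1
```

Request:
arm_command --pt "1 1 50 -1 0.65" --pt "1 1 95 -1 0.65" --pt "1 1 114 -1 0.65" --pt "1 1 114 -1 0.65" --pt "1 1 114 -1 0"

```text
t: 16.85
eef_pos: [437.3, -252.4, 10.3]
tcp_rot: [-3.14, 0.001, 0.336]
ft_force: [-0.3, 0.2, 0.0]
opening: 0.608
grip_force: 0.0
```

Request:
arm_command --pt "0 0 0 0 0" --pt "0 0 0 0 0" --pt "0 0 0 0 0" --pt "0 0 0 0 0" --pt "0 0 0 0 0"

```text
t: 17.35
eef_pos: [437.9, -252.8, 11.3]
tcp_rot: [3.141, -0.001, 0.335]
ft_force: [-0.3, 0.6, 7.8]
opening: 0.306
grip_force: 30.0
```

Request:
arm_command --pt "0 0 0 0 0" --pt "0 0 0 0 0" --pt "0 0 -20 0 0" --pt "0 0 -80 0 0" --pt "0 0 -80 0 0"

```text
t: 17.85
eef_pos: [438.8, -253.4, 94.3]
tcp_rot: [3.137, -0.003, 0.335]
ft_force: [0.9, -0.4, -0.8]
opening: 0.311
grip_force: 30.0
```

```bash
python3 -c "
from h import *
rail(203,90)"
```

```text
shift [ 240.5 -134.9    4.4] turn -81.1
[ 438.8 -253.4   94.3] 0.311 [ 0.9 -0.4 -0.8]
```

Request:
arm_command --pt "200 -112 0 0 0" --pt "200 -112 0 0 0" --pt "200 -112 0 0 0" --pt "200 -112 0 0 0" --pt "200 -112 0 0 0"

```text
t: 18.35
eef_pos: [591.3, -78.2, 90.2]
tcp_rot: [3.142, -0.0, 0.337]
ft_force: [-0.7, -0.8, -0.6]
opening: 0.311
grip_force: 30.0
```

Request:
arm_command --pt "41 -23 0 -41 0" --pt "41 -23 0 -41 0" --pt "41 -23 0 -41 0" --pt "41 -23 0 -41 0" --pt "41 -23 0 -41 0"

```text
t: 18.85
eef_pos: [620.5, -45.6, 89.9]
tcp_rot: [-3.141, 0.0, 1.057]
ft_force: [-0.9, 0.4, -0.9]
opening: 0.313
grip_force: 30.0
```

Request:
arm_command --pt "0 0 0 -40 0" --pt "0 0 0 -40 0" --pt "0 0 0 -40 0" --pt "0 0 0 -40 0" --pt "0 0 0 -40 0"

```text
t: 19.35
eef_pos: [620.5, -45.8, 90.0]
tcp_rot: [-3.141, -0.0, 1.755]
ft_force: [0.1, -0.1, -1.2]
opening: 0.309
grip_force: 30.0
```

```bash
python3 -c "
from h import *
rail(203,36)"
```

```text
shift [-1.3  0.8 54. ] turn 0.2
[620.5 -45.8  90. ] 0.309 [ 0.1 -0.1 -1.2]
```

Request:
arm_command --pt "-1 1 30 0 0" --pt "-1 1 47 0 0" --pt "-1 1 52 0 0" --pt "-1 1 54 0 0" --pt "-1 1 55 0 0"

```text
t: 19.85
eef_pos: [622.0, -46.6, 35.9]
tcp_rot: [3.142, 0.0, 1.749]
ft_force: [-0.8, -0.8, 2.1]
opening: 0.308
grip_force: 30.0
```

Request:
arm_command --pt "0 0 0 0 0" --pt "0 0 0 0 0.6" --pt "0 0 0 0 0.6" --pt "0 0 0 0 0.6" --pt "0 0 0 0 0.6"

```text
t: 20.35
eef_pos: [622.1, -46.7, 35.8]
tcp_rot: [3.141, 0.0, 1.749]
ft_force: [0.2, -0.8, -0.4]
opening: 0.571
grip_force: 0.0
```

Request:
arm_command --pt "0 0 0 0 0.6" --pt "0 0 -40 0 0.5" --pt "20 0 -80 0 0" --pt "45 0 -80 0 0" --pt "45 0 -80 0 0"

```text
t: 20.85
eef_pos: [613.8, -0.3, 116.9]
tcp_rot: [3.14, 0.0, 1.751]
ft_force: [0.1, -0.6, -0.2]
opening: 0.317
grip_force: 0.0
```

Request:
arm_command --pt "0 0 0 0 0" --pt "0 0 0 0 0" --pt "0 0 0 0 0" --pt "0 0 0 0 0" --pt "0 0 0 0 0"

```text
t: 21.35
eef_pos: [614.0, -2.8, 115.3]
tcp_rot: [-3.141, -0.0, 1.748]
ft_force: [-0.2, 0.0, -0.1]
opening: 0.003
grip_force: 0.0
```

```bash
python3 -c "
from h import *
f,M,k=cam('wrist');cv2.imwrite('pics/w6.png',f[:,:,::-1])
tan();rail(248,40)"
```

```text
[614.   -2.6 115.5] 100.2
shift [ 0.1 -0.5 75.5] turn -0.1
[614.   -2.6 115.5] 0.005 [ 0.9 -0.8 -0.6]
```

View pics/w6.png

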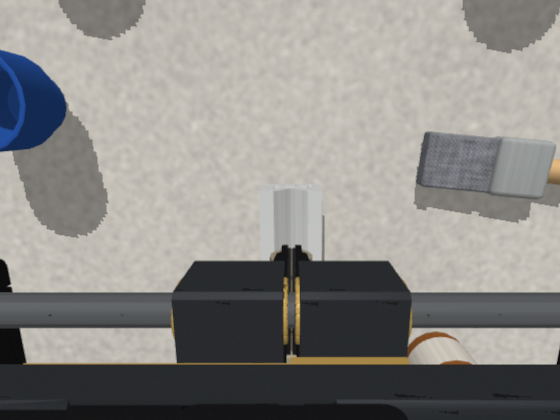

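Request:
arm_command --pt "0 0 40 0 0" --pt "0 0 70 0 0" --pt "0 0 76 0 0" --pt "-4 0 76 0 0" --pt "-8 0 76 0 0"

```text
t: 21.95
eef_pos: [616.2, -10.6, 40.9]
tcp_rot: [3.14, 0.001, 1.749]
ft_force: [-0.3, -0.0, 0.3]
opening: 0.009
grip_force: 0.0
```

Request:
arm_command --pt "-6 0 0 0 0" --pt "-12 0 0 0 0" --pt "-18 0 0 0 0" --pt "-24 0 0 0 0" --pt "-30 0 0 0 0"

```text
t: 22.45
eef_pos: [621.5, -39.6, 41.0]
tcp_rot: [3.139, -0.0, 1.749]
ft_force: [0.1, 7.3, 4.5]
opening: 0.007
grip_force: 3.8
```

Request:
arm_command --pt "-6 0 0 0 0" --pt "-12 0 0 0 0" --pt "-18 0 0 0 0" --pt "-22 0 0 0 0" --pt "-25 0 0 0 0"

```text
t: 22.95
eef_pos: [626.1, -64.3, 41.0]
tcp_rot: [3.139, 0.0, 1.748]
ft_force: [1.4, 8.4, 5.5]
opening: 0.002
grip_force: 3.6
```

Request:
arm_command --pt "5 0 0 0 0.3" --pt "5 0 -60 0 0.65" --pt "5 0 -100 0 0.65" --pt "5 0 -100 0 0.65" --pt "5 0 -100 0 0.65"

```text
t: 23.45
eef_pos: [624.5, -59.6, 141.0]
tcp_rot: [3.139, 0.001, 1.749]
ft_force: [0.3, 0.4, -0.2]
opening: 0.367
grip_force: 0.0
```

```bash
python3 -c "
from h import *
f,M,k=cam('wrist');cv2.imwrite('pics/w7.png',f[:,:,::-1])
tan();shift(449.3,-353.8,110,158.5)"
```

```text
[550.  92.] world [795.6  62.8] [16.2 18.8] mean [795.1  62.7] axis -80.6
[291. 248.] world [629.6 -89.6] [30.3 22.3] mean [629.6 -90. ] axis 10.2
[623.7 -59.4 138.8] 100.2
shift [-258.9 -223.7   29. ] turn -58.3
```

View pics/w7.png

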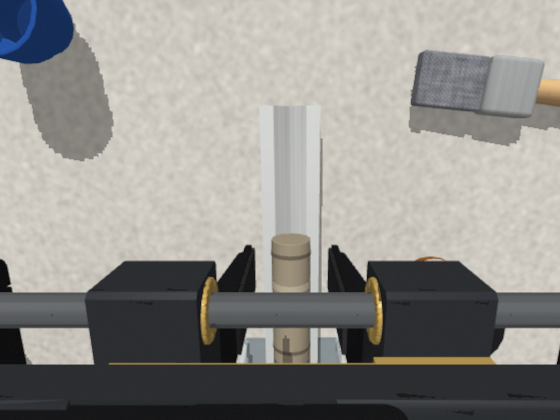

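Request:
arm_command --pt "-150 -130 0 0 0.65" --pt "-150 -130 0 0 0.65" --pt "-150 -130 0 0 0.65" --pt "-150 -130 0 0 0.65" --pt "-150 -130 0 0 0.65"

```text
t: 24.05
eef_pos: [519.9, -234.0, 138.2]
tcp_rot: [-3.139, -0.001, 1.744]
ft_force: [0.3, 0.6, 0.4]
opening: 0.651
grip_force: 0.0
```

Request:
arm_command --pt "-109 -94 0 -40 0.65" --pt "-109 -94 0 -40 0.65" --pt "-109 -94 0 -40 0.65" --pt "-109 -94 0 -40 0.65" --pt "-109 -94 0 -40 0.65"

```text
t: 24.55
eef_pos: [448.6, -354.8, 138.2]
tcp_rot: [3.141, -0.002, 2.451]
ft_force: [0.2, -0.3, -1.1]
opening: 0.651
grip_force: 0.0
```

Request:
arm_command --pt "0 0 15 -18 0.65" --pt "0 0 15 -18 0.65" --pt "0 0 15 -18 0.65" --pt "0 0 15 -18 0.65" --pt "0 0 15 -18 0.65"

```text
t: 25.05
eef_pos: [449.8, -353.8, 124.4]
tcp_rot: [3.142, -0.0, 2.758]
ft_force: [0.4, 0.4, 0.5]
opening: 0.649
grip_force: 0.0
```

```bash
python3 -c "
from h import *
tan(); shift(449.3,-354,9.5,158.5)"
```

```text
[288. 215.] world [ 448.9 -355.5] [28.3 54.4] mean [ 448.3 -355.3] axis -21.4
[ 449.8 -353.8  124.6] 158.1
shift [  0.4  -0.3 115.1] turn -0.4
```

Request:
arm_command --pt "0 -1 50 0 0.65" --pt "0 -1 95 0 0.65" --pt "0 -1 115 0 0.65" --pt "0 -1 115 0 0.65" --pt "0 -1 115 0 0"

```text
t: 25.6
eef_pos: [449.6, -355.1, 10.2]
tcp_rot: [-3.141, 0.0, 2.76]
ft_force: [0.6, -0.1, -0.1]
opening: 0.608
grip_force: 0.0
```

Request:
arm_command --pt "0 0 0 0 0" --pt "0 0 0 0 0" --pt "0 0 0 0 0" --pt "0 0 0 0 0" --pt "0 0 0 0 0"

```text
t: 26.1
eef_pos: [449.6, -355.2, 10.4]
tcp_rot: [-3.141, 0.001, 2.761]
ft_force: [-1.4, -0.4, 6.9]
opening: 0.31
grip_force: 30.0
```

Request:
arm_command --pt "0 0 0 0 0" --pt "0 0 0 0 0" --pt "0 0 -20 0 0" --pt "0 0 -80 0 0" --pt "0 0 -80 0 0"

```text
t: 26.6
eef_pos: [450.5, -356.0, 93.7]
tcp_rot: [-3.139, 0.005, 2.761]
ft_force: [-0.0, 0.2, -1.0]
opening: 0.311
grip_force: 30.0
```

```bash
python3 -c "
from h import *
rail(206,90)"
```

```text
shift [-42.4 353.1   3.1] turn 57.9
[ 450.5 -356.    93.7] 0.311 [-0.   0.2 -1. ]
```

Request:
arm_command --pt "-24 200 0 0 0" --pt "-24 200 0 0 0" --pt "-24 200 0 0 0" --pt "-24 200 0 0 0" --pt "-24 200 0 0 0"

```text
t: 27.1
eef_pos: [547.5, -173.5, 89.2]
tcp_rot: [3.141, -0.0, 2.766]
ft_force: [-0.1, -0.2, -1.0]
opening: 0.311
grip_force: 30.0
```

Request:
arm_command --pt "-18 153 0 29 0" --pt "-18 153 0 29 0" --pt "-18 153 0 29 0" --pt "-18 153 0 29 0" --pt "-18 153 0 29 0"

```text
t: 27.6
eef_pos: [619.7, -41.3, 89.0]
tcp_rot: [-3.141, -0.0, 2.256]
ft_force: [-0.8, -0.9, -0.9]
opening: 0.308
grip_force: 30.0
```

Request:
arm_command --pt "0 0 0 29 0" --pt "0 0 0 29 0" --pt "0 0 0 29 0" --pt "0 0 0 29 0" --pt "0 0 0 29 0"

```text
t: 28.1
eef_pos: [618.7, -44.3, 89.3]
tcp_rot: [-3.141, 0.0, 1.749]
ft_force: [1.1, -0.2, -0.9]
opening: 0.31
grip_force: 30.0
```

```bash
python3 -c "
from h import *
rail(206,35.5)"
```

```text
shift [ 0.   2.3 53.8] turn -0.1
[618.7 -44.3  89.3] 0.31 [ 1.1 -0.2 -0.9]
```

Request:
arm_command --pt "0 2 30 0 0" --pt "0 2 46 0 0" --pt "0 2 51 0 0" --pt "0 2 53 0 0" --pt "0 2 54 0 0"

```text
t: 28.6
eef_pos: [621.6, -42.9, 36.1]
tcp_rot: [3.141, 0.0, 1.75]
ft_force: [-0.2, 0.3, -0.1]
opening: 0.312
grip_force: 30.0
```

Request:
arm_command --pt "0 0 0 0 0" --pt "0 0 0 0 0.6" --pt "0 0 0 0 0.6" --pt "0 0 0 0 0.6" --pt "0 0 0 0 0.6"

```text
t: 29.1
eef_pos: [621.5, -42.4, 35.8]
tcp_rot: [3.141, 0.0, 1.749]
ft_force: [-0.3, -0.6, -0.4]
opening: 0.577
grip_force: 0.0
```

Request:
arm_command --pt "0 0 0 0 0.6" --pt "0 0 -40 0 0.5" --pt "20 0 -80 0 0" --pt "45 0 -80 0 0" --pt "45 0 -80 0 0"

```text
t: 29.6
eef_pos: [613.2, 3.9, 116.9]
tcp_rot: [3.14, 0.0, 1.751]
ft_force: [0.7, -0.3, -0.6]
opening: 0.325
grip_force: 0.0
```

Request:
arm_command --pt "0 0 0 0 0" --pt "0 0 0 0 0" --pt "0 0 0 0 0" --pt "0 0 0 0 0" --pt "0 0 0 0 0"

```text
t: 30.1
eef_pos: [613.4, 1.5, 115.3]
tcp_rot: [-3.141, -0.0, 1.748]
ft_force: [-0.3, -0.3, 0.2]
opening: 0.002
grip_force: 0.0
```

```bash
python3 -c "
from h import *
rail(248,40)"
```

```text
shift [-4.  -0.6 75.3] turn -0.1
[613.4   1.5 115.3] 0.002 [-0.3 -0.3  0.2]
```

Request:
arm_command --pt "0 0 40 0 0" --pt "0 0 70 0 0" --pt "0 0 75 0 0" --pt "-4 0 75 0 0" --pt "-8 0 75 0 0"

```text
t: 30.6
eef_pos: [615.6, -6.4, 41.9]
tcp_rot: [3.14, 0.001, 1.749]
ft_force: [-0.0, 0.6, 0.2]
opening: 0.002
grip_force: 0.3
```

Request:
arm_command --pt "-4 0 0 0 0" --pt "-8 0 0 0 0" --pt "-12 0 0 0 0" --pt "-16 0 0 0 0" --pt "-20 0 0 0 0"

```text
t: 31.1
eef_pos: [618.8, -25.1, 41.7]
tcp_rot: [3.14, -0.001, 1.749]
ft_force: [0.3, 8.6, 5.7]
opening: 0.008
grip_force: 4.4
```

Request:
arm_command --pt "-2 0 0 0 0" --pt "-4 0 0 0 0" --pt "-6 0 0 0 0" --pt "-6 0 0 0 0" --pt "-6 0 0 0 0"

```text
t: 31.6
eef_pos: [620.0, -31.1, 41.7]
tcp_rot: [3.14, -0.0, 1.749]
ft_force: [-0.5, 6.9, 6.0]
opening: 0.004
grip_force: 3.2
```

```bash
python3 -c "
from h import *
rail(210,40)
f,M,k=cam('scene');cv2.imwrite('pics/s2.png',cv2.resize(f[190:320,150:320,::-1],None,fx=4,fy=4,interpolation=cv2.INTER_CUBIC))"
```

```text
shift [-8.8 -1.3  1.7] turn -0.1
[620.  -31.1  41.7] 0.004 [-0.5  6.9  6. ]
```

View pics/s2.png

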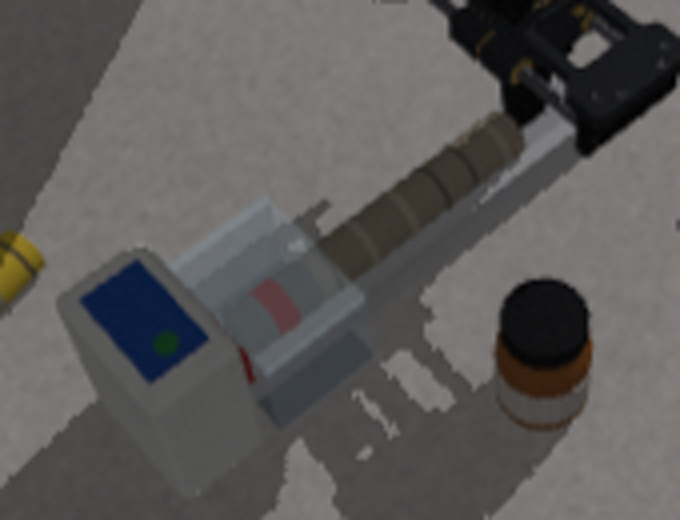

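The row is straight, with the red ring under the hood and a small gap left to the stop. I'll push on in small steps.

Request:
arm_command --pt "-1 0 0 0 0" --pt "-2 0 0 0 0" --pt "-3 0 0 0 0" --pt "-4 0 0 0 0" --pt "-4 0 0 0 0"

```text
t: 32.15
eef_pos: [620.7, -34.9, 41.7]
tcp_rot: [3.14, -0.0, 1.749]
ft_force: [0.9, 7.5, 4.7]
opening: 0.004
grip_force: 3.8
```

Request:
arm_command --pt "-0.5 0 0 0 0" --pt "-1 0 0 0 0" --pt "-1.5 0 0 0 0" --pt "-1.5 0 0 0 0" --pt "-1.5 0 0 0 0"

```text
t: 32.65
eef_pos: [620.9, -36.3, 41.7]
tcp_rot: [3.14, -0.0, 1.749]
ft_force: [-1.1, 7.4, 6.0]
opening: 0.001
grip_force: 4.1
```

Request:
arm_command --pt "-0.5 0 0 0 0" --pt "-1 0 0 0 0" --pt "-1 0 0 0 0" --pt "-1 0 0 0 0"

```text
t: 33.05
eef_pos: [621.1, -37.3, 41.7]
tcp_rot: [3.14, -0.0, 1.749]
ft_force: [0.0, 7.7, 6.2]
opening: 0.003
grip_force: 4.1
```

Request:
arm_command --pt "-0.4 0 0 0 0" --pt "-0.8 0 0 0 0" --pt "-0.8 0 0 0 0"

```text
t: 33.35
eef_pos: [621.2, -37.9, 41.7]
tcp_rot: [3.14, -0.001, 1.749]
ft_force: [0.1, 9.7, 5.8]
opening: 0.004
grip_force: 4.7
```

Request:
arm_command --pt "-0.3 0 0 0 0" --pt "-0.6 0 0 0 0" --pt "-0.6 0 0 0 0"

```text
t: 33.65
eef_pos: [621.2, -38.0, 41.7]
tcp_rot: [3.14, -0.001, 1.749]
ft_force: [-0.5, 13.5, 7.0]
opening: 0.005
grip_force: 6.5
```

```bash
python3 -c "
from h import *
rail(210,40)
s=env.state();print(s['ft_force'],s['tau'])"
```

```text
shift [-1.8 -1.3  1.7] turn -0.1
[621.2 -38.   41.7] 0.005 [-0.5 13.5  7. ]
[-0.47457441 13.47552336  7.00868147] [-8.25811565e+00 -6.25680757e+01 -1.79355705e+01 -2.17217490e+00
 -4.94394377e-01  2.74139451e-02]
```

Request:
arm_command --pt "-0.4 0 0 0 0" --pt "-0.4 0 0 0 0"

```text
t: 33.85
eef_pos: [621.2, -38.0, 41.7]
tcp_rot: [3.14, -0.002, 1.749]
ft_force: [0.4, 14.6, 6.6]
opening: 0.007
grip_force: 7.7
```

Request:
arm_command --pt "4 0 0 0 0" --pt "10 0 0 0 0" --pt "15 0 -50 0 0.6" --pt "15 0 -100 0 1" --pt "15 0 -120 0 1"

```text
t: 34.35
eef_pos: [619.4, -25.1, 165.2]
tcp_rot: [3.137, 0.002, 1.749]
ft_force: [-0.7, -0.3, -0.6]
opening: 0.201
grip_force: 0.0
```

```bash
python3 - <<'E'
from h import *
s=env.state();print(s['t'],s['eef_pos'],np.degrees(s['tcp_rot'][2]))
f,M,k=cam('wrist');cv2.imwrite('pics/w8.png',f[:,:,::-1])
f,M,k=cam('scene'); h,ss,v=cv2.split(cv2.cvtColor(f,cv2.COLOR_RGB2HSV))
for b in blobs((h>105)&(h<128)&(ss>90)&(v>30),100):
    p=np.argwhere(b)[:,::-1]; print(p.mean(0),len(p),ray(p.mean(0),40,M,k))
E
```

```text
34.35 [619.42682762 -25.11744304 165.16520399] 100.20847287333025
[26.24910555 19.82245081] 2236 [[-711.63342495 -348.8827174 ]]
[92.37710736  9.63886424] 1127 [[-653.47296745 -108.1524912 ]]
[139.912   3.304] 125 [[-601.28402157   71.14416669]]
[518.48481013  17.57753165] 3160 [[ 301.10199666 1257.84402218]]
[314.1521197 137.6084788] 401 [[430.58843558 202.74333727]]
[261.74193548 161.12903226] 279 [[430.54562741  30.78070167]]
[185.00218341 269.2139738 ] 458 [[ 621.35706076 -278.0726484 ]]
```

View pics/w8.png

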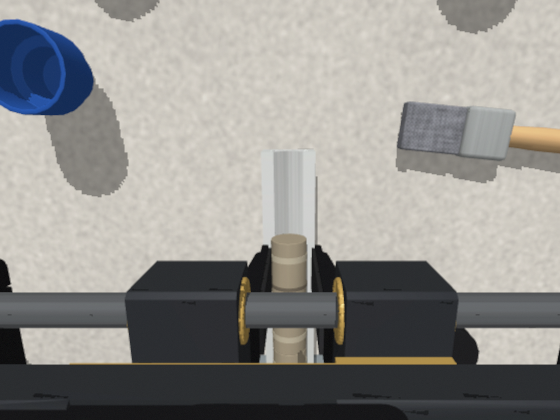

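The row is home (14.6 N against the stop, no further movement). Now the cups; first an overview of them and the mat.

```bash
python3 -c "
from h import *
shift(520,190,330,100)"
```

```text
shift [ 229.1  -58.8 -166.7] turn 0.2
```

Request:
arm_command --pt "120 -30 -80 0 1" --pt "120 -30 -80 0 1" --pt "120 -30 -80 0 1" --pt "120 -30 -80 0 1" --pt "120 -30 -80 0 1"

```text
t: 34.95
eef_pos: [567.1, 88.2, 240.0]
tcp_rot: [-3.141, 0.0, 1.75]
ft_force: [-0.8, -0.9, -0.3]
opening: 0.705
grip_force: 0.0
```

Request:
arm_command --pt "110 -29 -86 0 1" --pt "110 -29 -86 0 1" --pt "110 -29 -86 0 1" --pt "110 -29 -86 0 1" --pt "110 -29 -86 0 1"

```text
t: 35.45
eef_pos: [519.7, 190.4, 325.2]
tcp_rot: [-3.14, 0.001, 1.749]
ft_force: [0.2, 0.1, -0.2]
opening: 0.998
grip_force: 0.0
```

```bash
cat >> h.py <<'E'
def cups(zrim=60,save=None):
    f,M,k=cam('wrist'); h,s,v=cv2.split(cv2.cvtColor(f,cv2.COLOR_RGB2HSV))
    if save: cv2.imwrite(save,f[:,:,::-1])
    m=((h>100)&(h<135)&(s>70)&(v>30)).astype(np.uint8); m[262:,:250]=0
    for b in blobs(m,400):
        p=np.argwhere(b)[:,::-1].astype(np.float32); w=ray(p,zrim,M,k).astype(np.float32)
        print('blue',p.mean(0).round(),len(p),'encl@rim',np.round(cv2.minEnclosingCircle(w)[0],1),round(cv2.minEnclosingCircle(w)[1],1))
    m=((h>5)&(h<22)&(s>110)).astype(np.uint8)
    for b in blobs(m,2000):
        w=ray(np.argwhere(b)[:,::-1],4,M,k).astype(np.float32);print('mat',len(w),cv2.minEnclosingCircle(w))
    st=env.state();print(st['eef_pos'].round(1))
E
python3 -c "
from h import *
cups(60,'pics/w9.png')"
```

```text
blue [252.  50.] 2880 encl@rim [452.9 324.8] 32.4
blue [222. 164.] 2348 encl@rim [436.5 197.5] 32.4
mat 10888 ((606.6616821289062, 277.3161926269531), 73.77727508544922)
[519.7 189.8 324.7]
```

View pics/w9.png

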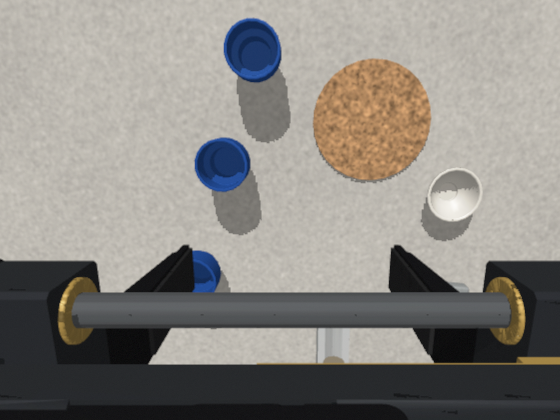

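Cup rims are at (252,50), (222,164) and one partly hidden at (205,270). The mat is at (372,120) and the dish at (455,195). First cup: the far one.

```bash
python3 -c "
from h import *
shift(453,324,170,100.2)"
```

```text
shift [143.9 -41.6 154.7] turn -0.0
```

Request:
arm_command --pt "144 -42 155 0 1" --pt "144 -42 155 0 1" --pt "144 -42 155 0 1" --pt "144 -42 155 0 1" --pt "144 -42 155 0 1"

```text
t: 36.0
eef_pos: [450.5, 325.0, 166.7]
tcp_rot: [-3.134, 0.003, 1.749]
ft_force: [1.3, -0.7, -0.1]
opening: 1.0
grip_force: 0.0
```

Request:
arm_command --pt "0 0 0 0 1" --pt "0 0 0 0 1"

```text
t: 36.2
eef_pos: [453.8, 324.2, 171.9]
tcp_rot: [3.141, 0.0, 1.748]
ft_force: [0.2, 0.3, 0.4]
opening: 1.0
grip_force: 0.0
```

```bash
python3 -c "
from h import *
cups(60);shift(453,324,32,100.2)"
```

```text
blue [289. 208.] 5056 encl@rim [451.1 327.8] 32.5
blue [264. 345.] 1059 encl@rim [451.8 206.2] 21.4
mat 9139 ((605.5157470703125, 280.28582763671875), 73.76756286621094)
[454.  324.2 172.5]
shift [  0.   -1.2 140.4] turn -0.1
```

Request:
arm_command --pt "1 -1 50 0 1" --pt "1 -2 100 0 1" --pt "1 -2 130 0 1" --pt "1 -2 140 0 1" --pt "1 -2 140 0 0"

```text
t: 36.75
eef_pos: [451.3, 325.1, 31.8]
tcp_rot: [-3.141, 0.0, 1.748]
ft_force: [-0.3, -0.2, 0.4]
opening: 0.959
grip_force: 0.0
```

Request:
arm_command --pt "0 0 0 0 0" --pt "0 0 0 0 0" --pt "0 0 0 0 0" --pt "0 0 0 0 0" --pt "0 0 0 0 0"

```text
t: 37.25
eef_pos: [450.9, 326.1, 32.6]
tcp_rot: [3.14, -0.0, 1.749]
ft_force: [-0.3, -0.6, 8.2]
opening: 0.646
grip_force: 30.0
```

Request:
arm_command --pt "0 0 0 0 0" --pt "0 0 -20 0 0" --pt "0 0 -50 0 0" --pt "0 0 -60 0 0" --pt "0 0 -60 0 0"

```text
t: 37.75
eef_pos: [450.9, 326.2, 92.8]
tcp_rot: [3.139, -0.001, 1.749]
ft_force: [-0.2, 0.4, -1.4]
opening: 0.647
grip_force: 30.0
```

```bash
python3 -c "
from h import *
cups(88,'pics/w10.png');shift(607,277,92,100.2);print(env.state()['opening'])"
```

```text
blue [297. 253.] 9182 encl@rim [453.9 321.2] 36.6
blue [295. 340.] 2403 encl@rim [462.8 287.5] 26.8
mat 6245 ((596.83349609375, 305.0428771972656), 61.3687744140625)
[450.5 325.9  91.7]
shift [-75.8 145.4  -0.2] turn 0.0
0.6470687054658708
```

View pics/w10.png

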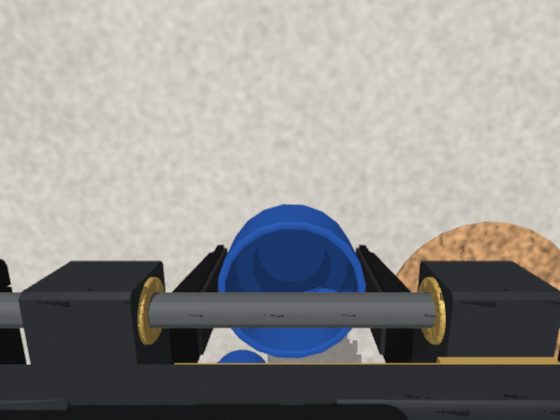

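Request:
arm_command --pt "-76 145 0 0 0" --pt "-76 145 0 0 0" --pt "-76 145 0 0 0" --pt "-76 145 0 0 0" --pt "-76 145 0 0 0"

```text
t: 38.3
eef_pos: [607.5, 275.4, 89.4]
tcp_rot: [-3.14, 0.0, 1.747]
ft_force: [-1.4, -1.2, -1.1]
opening: 0.648
grip_force: 30.0
```

```bash
python3 -c "
from h import *
shift(607,276.5,36,100.2);f,M,k=cam('wrist');print(ray((291.5,287),120,M,k));s=env.state();print(s['eef_pos'],s['opening'])"
```

```text
shift [ 1.2 -0.2 53.4] turn -0.1
[[607.08497439 279.49012983]]
[605.94734448 276.11932325  89.67452541] 0.6469328556141001
```

Request:
arm_command --pt "0 0 30 0 0" --pt "0 0 45 0 0" --pt "0 0 51 0 0" --pt "0 0 53 0 0" --pt "0 0 54 0 0"

```text
t: 38.85
eef_pos: [606.5, 277.1, 38.0]
tcp_rot: [3.141, 0.0, 1.749]
ft_force: [0.1, 0.3, 0.1]
opening: 0.647
grip_force: 30.0
```

Request:
arm_command --pt "0 0 0 0 0" --pt "0 0 0 0 0.8" --pt "0 0 0 0 0.9" --pt "0 0 0 0 1" --pt "0 0 0 0 1"

```text
t: 39.35
eef_pos: [606.7, 276.7, 37.8]
tcp_rot: [3.141, 0.0, 1.749]
ft_force: [0.0, 0.1, 0.4]
opening: 0.93
grip_force: 0.0
```

Request:
arm_command --pt "0 0 -20 0 1" --pt "0 0 -60 0 1" --pt "0 0 -110 0 1" --pt "0 0 -150 0 1" --pt "0 0 -150 0 1"

```text
t: 39.85
eef_pos: [608.6, 277.4, 193.8]
tcp_rot: [3.132, -0.001, 1.749]
ft_force: [0.3, -0.6, 0.8]
opening: 1.002
grip_force: 0.0
```

```bash
python3 -c "
from h import *
cups(64,'pics/w11.png');shift(436.5,195.5,170,100.2)"
```

```text
blue [287. 207.] 4460 encl@rim [606.5 278.6] 32.3
blue [ 85. 244.] 2918 encl@rim [442.6 211.3] 38.7
mat 12934 ((606.9971923828125, 277.5086669921875), 74.01884460449219)
[607.5 277.  190.6]
shift [ -50.  -182.8   19.6] turn 0.0
```

View pics/w11.png

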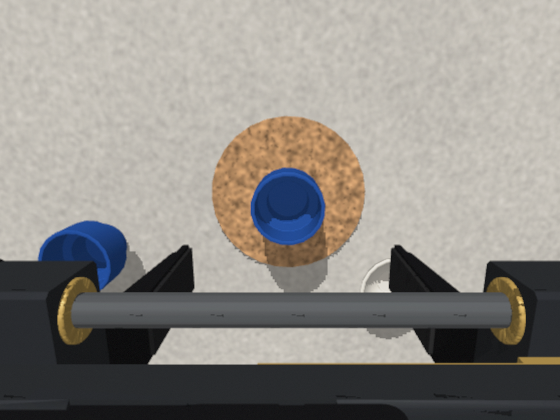

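The first cup stands centrally on the mat (287,207). Now the second cup.

Request:
arm_command --pt "-50 -183 4 0 1" --pt "-50 -183 4 0 1" --pt "-50 -183 4 0 1" --pt "-50 -183 4 0 1" --pt "-50 -183 4 0 1"

```text
t: 40.4
eef_pos: [430.7, 193.4, 182.6]
tcp_rot: [-3.137, 0.001, 1.749]
ft_force: [-0.3, 0.4, -0.0]
opening: 0.999
grip_force: 0.0
```

Request:
arm_command --pt "0 0 0 0 1" --pt "0 0 0 0 1"

```text
t: 40.6
eef_pos: [436.2, 195.4, 183.2]
tcp_rot: [-3.142, 0.0, 1.749]
ft_force: [0.8, 0.1, 0.1]
opening: 1.002
grip_force: 0.0
```

```bash
python3 -c "
from h import *
cups(60);shift(436.5,195.5,32,100.2)"
```

```text
blue [518. 146.] 6133 encl@rim [599.3 273.8] 38.3
blue [290. 207.] 4679 encl@rim [434.5 197.8] 32.3
blue [262. 346.] 916 encl@rim [431.2  69.7] 20.6
mat 13739 ((606.2554931640625, 277.211181640625), 74.24396514892578)
[436.2 195.4 183.2]
shift [1.000e-01 3.000e-01 1.512e+02] turn -0.0
```

Request:
arm_command --pt "1 -1 50 0 1" --pt "1 -1 100 0 1" --pt "1 -1 135 0 1" --pt "1 -1 151 0 1" --pt "1 -1 151 0 0"

```text
t: 41.15
eef_pos: [433.7, 195.8, 30.0]
tcp_rot: [-3.137, 0.001, 1.749]
ft_force: [0.7, 0.7, -0.2]
opening: 0.961
grip_force: 0.0
```

Request:
arm_command --pt "0 0 0 0 0" --pt "0 0 0 0 0" --pt "0 0 0 0 0" --pt "0 0 0 0 0" --pt "0 0 0 0 0"

```text
t: 41.65
eef_pos: [434.7, 196.1, 33.5]
tcp_rot: [3.14, -0.0, 1.749]
ft_force: [-1.0, -0.4, 7.0]
opening: 0.652
grip_force: 30.0
```

Request:
arm_command --pt "0 0 0 0 0" --pt "0 0 -20 0 0" --pt "0 0 -60 0 0" --pt "0 0 -100 0 0" --pt "0 0 -100 0 0"

```text
t: 42.15
eef_pos: [435.9, 196.5, 136.9]
tcp_rot: [3.134, -0.001, 1.749]
ft_force: [0.1, 0.4, -1.1]
opening: 0.652
grip_force: 30.0
```

```bash
python3 -c "
from h import *
shift(606.7,276.7,132,100.2);s=env.state();print(s['eef_pos'],s['opening'])"
```

```text
shift [ 48.7 182.2   6.4] turn 0.0
[435.93144605 196.48311141 136.93239202] 0.6519331641432584
```

Request:
arm_command --pt "49 183 0 0 0" --pt "49 183 0 0 0" --pt "49 183 0 0 0" --pt "49 183 0 0 0" --pt "49 183 0 0 0"

```text
t: 42.65
eef_pos: [608.7, 277.8, 130.9]
tcp_rot: [3.14, -0.0, 1.749]
ft_force: [-1.0, 0.0, -1.0]
opening: 0.653
grip_force: 30.0
```

Request:
arm_command --pt "0 0 0 0 0" --pt "0 0 0 0 0"

```text
t: 42.85
eef_pos: [604.5, 276.1, 131.9]
tcp_rot: [-3.14, 0.0, 1.749]
ft_force: [-0.6, 0.1, -0.6]
opening: 0.654
grip_force: 30.0
```

```bash
python3 - <<'E'
from h import *
shift(606.7,276.7,72.5,100.2);s=env.state();print(s['eef_pos'],s['opening'],s['ft_force'])
for n in ('scene','top'):
    f,M,k=cam(n); h,ss,v=cv2.split(cv2.cvtColor(f,cv2.COLOR_RGB2HSV)); yy=np.arange(420)[:,None]+0*h
    for b in blobs((h>105)&(h<130)&(ss>90)&(v>30)&(yy>100),60):
        p=np.argwhere(b)[:,::-1]; print(n,p.mean(0).round(),len(p),ray(p.mean(0),40,M,k).round())
    m=(h>5)&(h<22)&(ss>110)&(v>60)
    for b in blobs(m,200): p=np.argwhere(b)[:,::-1];print(n,'cork',p.mean(0).round(),len(p),p.min(0),p.max(0))
    cv2.imwrite(f'pics/{n}_nest.png',f[:,:,::-1])
E
```

```text
shift [ 0.2  2.3 59.4] turn -0.0
[604.549247   276.09937677 131.92576564] 0.6543034316013185 [-0.6147228   0.13560753 -0.62137449]
scene [264. 157.] 521 [[420.  45.]]
scene [377. 165.] 561 [[606. 280.]]
scene [185. 269.] 463 [[ 621. -278.]]
scene cork [373. 180.] 1195 [347 157] [401 196]
top [381. 173.] 415 [[ 687. -300.]]
top [132. 212.] 580 [[616. 274.]]
top [234. 295.] 663 [[420.  45.]]
top cork [222. 124.] 211 [218 110] [227 139]
top cork [145. 222.] 1681 [112 189] [166 250]
```

The third cup has been knocked to about (420,45), so I'll re-find it later. Now lower and nest.

Request:
arm_command --pt "0 2 10 0 0" --pt "0 2 25 0 0" --pt "0 2 36 0 0" --pt "0 2 44 0 0" --pt "0 2 50 0 0"

```text
t: 43.45
eef_pos: [607.3, 276.7, 81.3]
tcp_rot: [-3.14, 0.0, 1.749]
ft_force: [-0.3, -0.7, -1.3]
opening: 0.653
grip_force: 30.0
```

Request:
arm_command --pt "0 0 2 0 0" --pt "0 0 4 0 0" --pt "0 0 6 0 0" --pt "0 0 8 0 0" --pt "0 0 8 0 0"

```text
t: 43.95
eef_pos: [607.6, 276.9, 74.5]
tcp_rot: [-3.142, 0.0, 1.749]
ft_force: [-0.8, -0.8, -0.4]
opening: 0.653
grip_force: 30.0
```

Request:
arm_command --pt "0 0 1 0 0" --pt "0 0 2 0 0" --pt "0 0 2 0 0.8" --pt "0 0 2 0 1" --pt "0 0 2 0 1"

```text
t: 44.45
eef_pos: [607.7, 276.9, 72.7]
tcp_rot: [3.141, 0.0, 1.749]
ft_force: [0.2, 0.0, 1.2]
opening: 0.849
grip_force: 0.0
```

Request:
arm_command --pt "0 0 0 0 1" --pt "0 0 0 0 1" --pt "0 0 0 0 1" --pt "0 0 -30 0 1" --pt "0 0 -70 0 1"

```text
t: 44.95
eef_pos: [606.7, 276.6, 141.5]
tcp_rot: [-3.138, 0.001, 1.749]
ft_force: [-0.2, -0.3, 0.7]
opening: 0.994
grip_force: 0.0
```

Request:
arm_command --pt "0 0 -40 0 1" --pt "0 0 -80 0 1" --pt "0 0 -80 0 1" --pt "0 0 -80 0 1" --pt "0 0 -80 0 1"

```text
t: 45.45
eef_pos: [607.1, 276.7, 221.3]
tcp_rot: [-3.14, 0.0, 1.749]
ft_force: [0.0, -0.4, 0.2]
opening: 0.999
grip_force: 0.0
```

```bash
python3 -c "
from h import *
cups(98);shift(418,46,186,100.2)"
```

```text
blue [292. 206.] 4864 encl@rim [606.5 280.1] 34.0
mat 10238 ((607.0243530273438, 277.6884460449219), 73.85820007324219)
[607.1 276.7 221.1]
shift [-193.6 -226.9   35.7] turn -0.0
```

Request:
arm_command --pt "-110 -130 0 0 1" --pt "-110 -130 0 0 1" --pt "-110 -130 0 0 1" --pt "-110 -130 0 0 1" --pt "-110 -130 0 0 1"

```text
t: 46.0
eef_pos: [497.6, 144.0, 222.1]
tcp_rot: [-3.14, 0.0, 1.747]
ft_force: [0.5, 0.2, -0.1]
opening: 0.996
grip_force: 0.0
```

Request:
arm_command --pt "-84 -97 35 0 1" --pt "-84 -97 35 0 1" --pt "-84 -97 35 0 1" --pt "-84 -97 35 0 1" --pt "-84 -97 35 0 1"

```text
t: 46.5
eef_pos: [419.5, 45.9, 187.4]
tcp_rot: [-3.142, -0.0, 1.748]
ft_force: [0.4, 0.3, -0.4]
opening: 0.997
grip_force: 0.0
```

```bash
python3 -c "
from h import *
cups(60)"
```

```text
blue [289. 207.] 4554 encl@rim [418.1  47.1] 32.4
mat 4281 ((585.6744384765625, 223.72161865234375), 47.05769348144531)
[419.8  46.2 187.6]
```

Request:
arm_command --pt "-1 -2 50 0 1" --pt "-1 -2 100 0 1" --pt "-1 -2 140 0 1" --pt "-1 -2 155 0 1" --pt "-1 -2 155 0 0"

```text
t: 47.05
eef_pos: [416.8, 45.3, 30.4]
tcp_rot: [-3.138, -0.001, 1.75]
ft_force: [1.3, -0.1, -0.0]
opening: 0.961
grip_force: 0.0
```

Request:
arm_command --pt "0 0 0 0 0" --pt "0 0 0 0 0" --pt "0 0 0 0 0" --pt "0 0 0 0 0" --pt "0 0 0 0 0"

```text
t: 47.55
eef_pos: [417.4, 44.4, 33.5]
tcp_rot: [3.139, 0.001, 1.749]
ft_force: [-0.7, 1.9, 7.9]
opening: 0.645
grip_force: 30.0
```

Request:
arm_command --pt "0 0 0 0 0" --pt "0 0 -30 0 0" --pt "0 0 -80 0 0" --pt "0 0 -130 0 0" --pt "0 0 -140 0 0"

```text
t: 48.05
eef_pos: [418.2, 44.4, 177.3]
tcp_rot: [3.134, 0.002, 1.749]
ft_force: [0.8, 0.6, -0.4]
opening: 0.646
grip_force: 30.0
```

Request:
arm_command --pt "0 0 0 0 0" --pt "0 0 0 0 0" --pt "0 0 0 0 0"

```text
t: 48.35
eef_pos: [416.1, 44.4, 171.1]
tcp_rot: [-3.139, -0.001, 1.749]
ft_force: [-0.2, -0.3, -1.0]
opening: 0.645
grip_force: 30.0
```

```bash
python3 -c "
from h import *
shift(607.3,276.8,172,100.2);s=env.state();print(s['eef_pos'],s['opening'])"
```

```text
shift [194.9 229.3  -1.4] turn -0.0
[416.06010866  44.39322153 171.111871  ] 0.6449079824432284
```

Request:
arm_command --pt "110 130 -4 0 0" --pt "110 130 -4 0 0" --pt "110 130 -4 0 0" --pt "110 130 -4 0 0" --pt "110 130 -4 0 0"

```text
t: 48.85
eef_pos: [526.0, 177.5, 174.2]
tcp_rot: [-3.139, 0.0, 1.751]
ft_force: [-0.1, -0.9, -0.0]
opening: 0.646
grip_force: 30.0
```

Request:
arm_command --pt "85 99 0 0 0" --pt "85 99 0 0 0" --pt "85 99 0 0 0" --pt "85 99 0 0 0" --pt "85 99 0 0 0"

```text
t: 49.35
eef_pos: [606.7, 276.1, 174.6]
tcp_rot: [-3.138, 0.001, 1.749]
ft_force: [-0.1, -0.0, -0.8]
opening: 0.649
grip_force: 30.0
```

Request:
arm_command --pt "0 0 0 0 0" --pt "0 0 0 0 0"

```text
t: 49.55
eef_pos: [607.1, 275.8, 176.5]
tcp_rot: [-3.141, 0.0, 1.748]
ft_force: [0.1, -0.5, -0.8]
opening: 0.643
grip_force: 30.0
```

```bash
python3 -c "
from h import *
shift(607.3,276.8,107,100.2);s=env.state();print(s['eef_pos'],s['opening'],s['ft_force'])"
```

```text
shift [ 1.   0.4 69.5] turn -0.1
[607.11887764 275.75412239 176.52644465] 0.6431639650154181 [ 0.12579141 -0.47769876 -0.8293641 ]
```

Request:
arm_command --pt "1 0 20 0 0" --pt "1 0 38 0 0" --pt "1 0 48 0 0" --pt "1 0 56 0 0" --pt "1 0 62 0 0"

```text
t: 50.05
eef_pos: [607.5, 277.6, 114.5]
tcp_rot: [3.141, 0.0, 1.749]
ft_force: [0.5, -0.7, -0.7]
opening: 0.645
grip_force: 30.0
```

Request:
arm_command --pt "0 0 2 0 0" --pt "0 0 4 0 0" --pt "0 0 6 0 0" --pt "0 0 7 0 0" --pt "0 0 7 0 0"

```text
t: 50.55
eef_pos: [607.5, 277.9, 107.6]
tcp_rot: [3.142, 0.0, 1.749]
ft_force: [-0.5, -0.0, -1.4]
opening: 0.642
grip_force: 30.0
```

Request:
arm_command --pt "0 0 1 0 0" --pt "0 0 2 0 0" --pt "0 0 2 0 0.8" --pt "0 0 2 0 1" --pt "0 0 2 0 1"

```text
t: 51.05
eef_pos: [607.5, 277.9, 105.7]
tcp_rot: [3.141, 0.0, 1.749]
ft_force: [0.4, -0.5, -0.3]
opening: 0.844
grip_force: 0.0
```

Request:
arm_command --pt "0 0 0 0 1" --pt "0 0 0 0 1" --pt "0 0 0 0 1" --pt "0 0 -30 0 1" --pt "0 0 -70 0 1"

```text
t: 51.55
eef_pos: [606.6, 277.5, 174.5]
tcp_rot: [-3.137, 0.001, 1.749]
ft_force: [0.1, 0.1, 0.5]
opening: 1.0
grip_force: 0.0
```

Request:
arm_command --pt "0 0 -40 0 1" --pt "0 0 -80 0 1" --pt "0 0 -80 0 1" --pt "0 0 -80 0 1" --pt "0 0 -80 0 1"

```text
t: 52.05
eef_pos: [607.0, 277.7, 254.3]
tcp_rot: [-3.14, 0.0, 1.749]
ft_force: [-0.6, 0.4, -0.8]
opening: 1.0
grip_force: 0.0
```

```bash
python3 - <<'E'
from h import *
cups(132)
for n in ('scene','top'):
    f,M,k=cam(n); h,ss,v=cv2.split(cv2.cvtColor(f,cv2.COLOR_RGB2HSV)); yy=np.arange(420)[:,None]+0*h
    for b in blobs((h>105)&(h<130)&(ss>90)&(v>30)&(yy>70),60):
        p=np.argwhere(b)[:,::-1]; print(n,'blue',p.mean(0).round(),len(p),p.min(0),p.max(0))
    r=((h<8)|(h>172))&(ss>70)
    for b in blobs(r,12): p=np.argwhere(b)[:,::-1];print(n,'red',p.mean(0).round(1),len(p),ray(p.mean(0),50,M,k).round(1))
    # expected pixel of red ring top at y=25 and rod stations
    for y,z in ((25,54),(200,45)): print(n,y,proj([*(G+y*D),z],M,k).round(1))
    if n=='scene':
        for z in (4,38,72,132): print('axis',z,proj([607,277,z],M,k).round(1))
E
```

```text
blue [292. 205.] 4939 encl@rim [606.1 282.3] 34.5
mat 7935 ((606.9928588867188, 277.5494689941406), 73.7423095703125)
[607.  277.7 254.1]
scene blue [377. 165.] 573 [365 150] [391 180]
scene blue [185. 269.] 461 [170 255] [201 285]
scene red [216.4 267.5] 72 [[ 659.7 -219.7]]
scene red [211.3 281. ] 16 [[ 682.6 -243.4]]
scene 25 [213.9 264.9]
scene 200 [274.2 222.4]
axis 4 [373.3 175.1]
axis 38 [375.9 166.4]
axis 72 [378.6 157.2]
axis 132 [383.7 139.6]
top blue [380. 173.] 411 [369 158] [391 186]
top blue [124. 211.] 1050 [105 193] [145 229]
top red [361.3 183.6] 93 [[ 659.5 -251.9]]
top red [348.9 186.7] 68 [[ 653.3 -223. ]]
top 25 [348.7 186.3]
top 200 [273.6 203.6]
```

```bash
python3 -c "
from h import *
print(env.job_done())"
```

```text
the job is handed in; nothing more can be done
None
```

The job is handed in at about 52 s. All four cores are in the groove with the red-ringed one against the stop (peak measured push 14.6 N), and all three cups are nested upright on the mat. The hand-in gave no verdict.

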